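Take the flat battery pack out of a site work light

ROBOT

A 6-joint arm with a two-finger parallel gripper is mounted at the origin on the work surface. World frame = base frame: x ahead of the robot, y to its left, z up, the work surface at z = 0. Lengths are in m, angles in degrees, forces in N, time in s.
With the tool pointing down it reaches from about 0.4 to 0.825 m from the base axis. Payload 7 kg.
Tool frame: the origin (TCP) lies on the centre line of the jaws, within the pads' length; the fingertips stand 22 mm ahead of it and the grasp point (between the pads) lies 3 mm ahead of it; z points along the fingers, y is the line along which they close (so a half turn about z gives the same grasp; the last joint's range is limited). The gripper opens to 88 mm and grips with 3 to 60 N. Pads are 19 mm wide; open, the fingers measure 130 mm over their backs; the gripper's body (78 mm by 193 mm) begins 47 mm behind the grasp point.
Start: joints at [85.147, 20.546, 0.682, 0, -70.136, -16.507], TCP at [0.246, 0.629, 0.21] pointing down, gripper open.
Joint ranges: [-176.03, 176.03], [-82.01, 121.73], [-58.28, 71.71], [-173.87, 95.51], [-174.79, -0.11], [-173.66, 173.66]. Speed limits (degrees/s): [136.94, 136.94, 172.46, 180, 180, 180].

INTERFACE

Orientations are given as [roll, pitch, yaw] about the fixed x, y, z axes, in that order (R = Rz(yaw) Ry(pitch) Rx(roll)).
In Python, from plant import get_state, cams, r gives the robot as it stands.
- The arm moves only by the tool apply_moves, never from a script. Its argument "targets" is a list of rows, each an object with "dp": the shift along the world's x, y, z in m, a list of three; "yaw": the turn about the world's z in degrees. In form: [{"dp": [x, y, z], "yaw": yaw}, ...]. A call has 1 to 20 rows; each row is the pose to reach, as a shift and turn from the pose commanded when the call began; what a row does not reach only later rows make up. A row lasts 1/12 s, in which the tool goes at most 41.7 mm and 7.16 degrees, less where a joint would pass 70% of its speed; a pose out of reach is approached as far as the arm can. A call with a gripper value outside its range is refused whole. "grip" is the gripper command: -1 is fully open, 1 is shut, values between are in proportion, set as the call begins (left out, the last holds). The fingers move at their own pace and stop on an object; "squeeze" is the grip in N (left out, the last holds). Time passes only in rows, so rows that repeat a pose let the fingers close. It gives the time, the measured TCP pose, the force, the opening and the grip force at its end, in the units of the state.
- get_state(): the state, without advancing time (a new reading comes with each control period).
- cams.capture(name): name is "scene" or "side" or "wrist"; returns a dict with "image" (480x640x3 uint8, red, green, blue), "range_z" (480x640 float32, m along the optical axis (not along the pixel's ray), 0 where there is no reading), "fx", "fy", "cx", "cy" (pixels), "R" (3x3) and "t" (3): a world point X has camera coordinates R X + t; the wrist camera has in their place "T_tool_cam" (4x4, takes a point from camera to tool coordinates, whose origin is the TCP and whose axes are the flange's). Camera axes: x right, y down, z forward; pixel columns grow to the right and rows downward; lengths in m; the calibration is good to about 2 mm. A picture is of the moment at which its call begins: read the wrist's pose just before it.
- r.close_job(): hands the job in; it is judged then, once.
The state is a dict: "time_s": time; "joints": joint angles; "qd": joint speeds; "joint_torque": joint torques, N m; "tcp_pos": TCP position; "eef_rot": TCP orientation; "contact_force": force on the tool from outside, world axes, zero at the start; "moment": the same for the moment, N m; "gripper_width": finger opening in m; "gripper_force": force on a finger pad.
Only numpy, scipy, OpenCV 4.12 (cv2) and the standard library are available. Lean on these libraries where they do the work, as an engineer would, in place of code of your own. Each camera call takes 0.05 s, during which the arm holds its last target. There are 200 camera calls.

TASK

The battery of the work light is flat. Squeeze the snap tab of the battery cover on the back of the lamp head in towards the rib beside it, lift that end up until the cover unhooks, and lay the cover flat in the shallow metal pan with its outside up; then lift the battery pack out of the bay by its grip and put it in the pan beside the cover, flat on its base with the grip up. Set both down, do not drop them, and leave the drill, the tape measure and the screwdriver where they are.

Things in the scene. Friction and masses are not known exactly. Their poses are not given: they have to be found in the camera images.
- head: Head of an LED work light on a tube stand (fixed): aluminium block 190 x 230 x 60 mm with black bezel and corner bumpers, glass turned down. Its back face is on top and slopes up at 30 degrees away from the robot. Origin: centre of the back face, 140 mm above the table. x: up the slope, y: left across, z: out of the face, leaning 30 degrees to the robot. May be turned about the vertical.
- bay (a point): Centre of the floor of the battery bay under the cover (z = -48 mm of head; axes as head). The bay is open towards z: x = -40 to 40, y = -48 to 48 mm, with a 4 mm thick ledge along the top of both x ends. Around it the back face is flat apart from 8 mm high fins at |y| above 66 mm and a 5 mm button at x = 72 mm; stand knobs reach |y| = 145 mm, the carrying handle x = 143 mm.
- cover: Loose grey battery cover over the bay: plate 92 (x) x 106 (y) x 3 mm, 90 g. Origin: centre of the plate's underside; shut, its frame is that of head within 2 mm (z out of its outside face). Snap tab in a notch at the lower (-x) edge, thumb rib beside it, fixed tongue under the upper (+x) edge. Skirts reach 8 mm below the plate: laid down, it stands level with its origin 8 mm above the floor.
- tab (a joint): Grey flexible snap tab of the cover, in m: 0 = sprung out, hook 3 mm under the ledge; 0.006 = pressed in (towards the rib, +x of the cover) to a firm stop; 4 to 5 mm frees the hook. Spring 1 N at 0, 7 N at 6 mm. The tab is upright, 24 mm wide (y), 5 mm thick, up to z = 19 mm of the cover; its outer face is at x = -41 mm when out, -35 mm when in.
- cover_rib (a point): Top of the cover's upright thumb rib (x = -9.5, z = 19 mm of the cover): 5 mm thick, from x = -12 to -7 mm, 40 mm long along y, standing 16 mm above the plate.
- cover_pinch (a point): Where to pinch the cover: midway between the rib's far face and the fully pressed tab (x = -21, y = 0, z = 11 mm of the cover). Fingers close along the cover's x; the pinch is 34 mm wide before and 28 mm with the tab in. 12 to 25 N press the tab and hold the cover. Fingertips may go down to z = 5 mm of the cover, 2 mm above the plate.
- cover_edge (a point): Middle of the cover's upper edge (x = 46, z = 0 mm of the cover). Below it the tongue, at z = -8 to -5 mm, reaches 4 mm under the bay's ledge. With the tab pressed, turn the cover up about this edge (along y) by about 0.2 rad, draw it 8 mm or more towards -x, then lift it away.
- cover_latch (a point): Point of the cover at the tab (x = -41, y = 0, z = 0 mm of the cover); its height above the back face is 0 when shut.
- pack: Loose black battery pack on the bay floor, hidden by the cover: 72 (x) x 84 (y) x 22 (z) mm, about 0.3 kg, with a black bar grip on top. Origin: centre of the underside; axes as head. It lies close to the bay's lower (-x) wall, its centre about 4 mm from the bay's; draw it straight out along z of head, easing it 2 mm up the slope.
- pack_grip (a point): Centre of the top of the pack's bar grip: 12 mm thick (x), 44 mm long (y), 15 mm high (z = 22 to 37 mm of the pack). In the bay its top is 11 mm below the back face.
- pan: Shallow metal pan on the table, empty and fixed: 325 (x) x 265 (y) mm over its flat rim, 22 mm high, inside 293 x 233 mm, floor 4 mm thick. Origin: centre of the underside; z up. Pan and lamp stand side by side, either way round.
- pan_in (a point): Centre of the pan's inner floor, 4 mm above the table; axes as pan.
- drill: Bystander: yellow and black cordless drill, 225 mm tall, standing on its battery beyond the work. Leave alone.
- tape: Bystander: yellow tape measure, 72 x 34 x 62 mm, at one side. Leave alone.
- screwdriver: Bystander: screwdriver with a red handle lying at the other side. Leave alone.
Not all that is in view belongs to the job. Several things have the shape of the cover; the one meant has the colours described above.

How it is judged (in metres and radians):
On the way, in this order (a step that is already met when the one before it is completed fails the run):
1. with the snap tab held pressed in, the latch end of the cover is raised more than 8 mm off the back face of the lamp head (value of joint tab above 0.003 m and z of cover_latch in the frame of head above 0.008 m and distance between cover_latch and head below 0.09 m and contact force between the fingers and cover above 0.5 N), for 0.05 s.
2. the cover lies flat in the pan with its outside up, released and at rest (x of cover in the frame of pan_in between -0.12 and 0.12 m and y of cover in the frame of pan_in between -0.09 and 0.09 m and z of cover in the frame of pan_in below 0.012 m and angle between cover's own z axis and vertical below 0.08 rad and contact force between the fingers and cover below 0.1 N and linear speed of cover below 0.02 m/s), for 0.2 s.
At the end, for the whole second after the job is handed in: The cover and the battery pack both lie in the pan (inside its walls, on its floor, neither on the other), each flat within 0.08 rad, the cover with its outside up and the pack with its grip up, released and at rest (x of cover in the frame of pan_in between -0.12 and 0.12 m and y of cover in the frame of pan_in between -0.09 and 0.09 m and z of cover in the frame of pan_in below 0.012 m and angle between each of cover, pack's own z axis and vertical below 0.08 rad and linear speed of each of cover, pack below 0.02 m/s and x of pack in the frame of pan_in between -0.12 and 0.12 m and y of pack in the frame of pan_in between -0.09 and 0.09 m and z of pack in the frame of pan_in below 0.004 m); the robot touches nothing.
It fails at once if the cover is dropped (moves faster than 0.7 m/s without being held, a fall of about 25 mm) (contact force between the fingers and cover below 0.05 N and linear speed of cover above 0.7 m/s).
It fails at once if the battery pack is dropped (moves faster than 0.7 m/s without being held, a fall of about 25 mm) (contact force between the fingers and pack below 0.05 N and linear speed of pack above 0.7 m/s).
It fails at once if the drill, the tape measure or the screwdriver is moved more than 30 mm (distance of any of drill, tape, screwdriver from where it was at the start of the episode above 0.03 m).
It also fails if it takes over 67 s, if anything falls off the work surface, if the arm or the gripper's body presses on something with over 40 N, if the wrist force passes 120 N, or if a joint passes its speed limit or range.

## Working session

There is one attempt and no reset: what is moved stays moved. The work goes in short steps, Python scripts to look and compute and a tool call to move; the robot and the scene stay as the last step left them, time stands still between calls to the robot, and variables do not carry over. Pictures are saved under pics/ and viewed, at most 10 in all, crops included, and the job is handed in when it is done.

Besides the shell and the picture viewer there is one more tool, called after ">>>" as name(argument=value, ...) on one line, values as JSON. apply_moves: Moves the arm, as the interface text tells. Its arguments: {"type":"object","properties":{"targets":{"type":"array","items":{"type":"object","properties":{"dp":{"type":"array","items":{"type":"number"}},"yaw":{"type":"number"}}}},"grip":{"type":"number"},"squeeze":{"type":"number"}},"required":["targets"]}

```bash
mkdir -p pics; ls
python3 - <<'E'
from plant import get_state,cams,r
import cv2,numpy as np
s=get_state();print({k:np.round(s[k],3) for k in('time_s','tcp_pos','eef_rot','gripper_width')})
for n in('scene','side'):
    d=cams.capture(n);cv2.imwrite(f'pics/{n}.png',d['image'][:,:,::-1]);np.savez(f'{n}.npz',**d)
    print(n,d['fx'],d['cx'],d['cy'],d['R'],d['t'])
E
```

```text
pics
{'time_s': np.float64(0.0), 'tcp_pos': array([0.246, 0.628, 0.209]), 'eef_rot': array([ 1.79907e+02, -7.00000e-03, -2.13660e+01]), 'gripper_width': np.float64(0.088)}
scene 456.2448842307299 324.16896374406394 247.91669826320864 [[-0.37829208  0.92568042 -0.00329727]
 [ 0.67769709  0.27452036 -0.68217683]
 [-0.63057257 -0.26029664 -0.7311798 ]] [ 0.13216331 -0.28414367  1.85968294]
side 607.0126150698325 322.3244917461703 241.06383331424084 [[-0.98946694 -0.14335846  0.02008805]
 [-0.10258149  0.59647642 -0.79604831]
 [ 0.10213821 -0.78972415 -0.60489963]] [0.51673239 0.09562177 2.1139379 ]
```

View pics/scene.png

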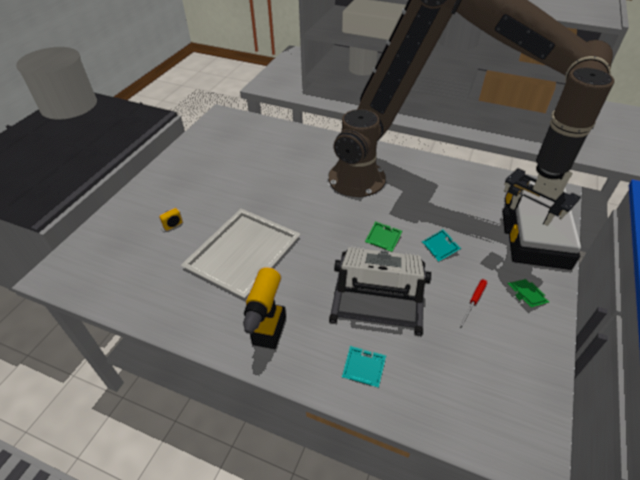

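View pics/side.png

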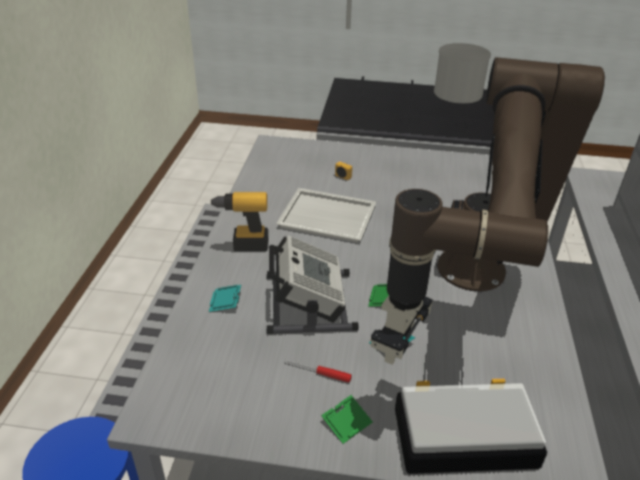

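Candidates for the cover: grey one on the lamp head (scene 383,262). Look-alikes: green (383,236), teal (441,245), teal (364,366), green (528,292). By its colour and place I choose the grey one on the head.

```bash
cat > h.py <<'E'
import numpy as np,cv2
def world(d,R=None,t=None):
    v,u=np.mgrid[0:480,0:640];z=d['range_z']
    P=np.stack([(u-d['cx'])/d['fx']*z,(v-d['cy'])/d['fy']*z,z],-1)
    R=d['R'] if R is None else R;t=d['t'] if t is None else t
    W=(P-t)@R; W[z==0]=np.nan
    return W
E
python3 - <<'E'
from h import *
for n,roi,pan in(('scene',(335,245,430,285),(180,205,305,300)),('side',(265,225,355,320),(270,180,385,245))):
    d=dict(np.load(n+'.npz'));W=world(d)
    x0,y0,x1,y1=roi;P=W[y0:y1,x0:x1].reshape(-1,3);P=P[(P[:,2]>.085)&(P[:,2]<.2)]
    best=None;rng=np.random.default_rng(0)
    for i in range(600):
        a=P[rng.choice(len(P),3,0)];m=np.cross(a[1]-a[0],a[2]-a[0]);m/=np.linalg.norm(m)+1e-9
        if m[2]<0:m=-m
        if abs(m[2]-.866)>.06:continue
        k=abs((P-a[0])@m)<.003
        if best is None or k.sum()>best.sum():best=k
    Q=P[best];c=Q.mean(0);m=np.linalg.svd(Q-c)[2][2];m*=np.sign(m[2])
    print(n,len(P),len(Q),'c',c.round(4),'n',m.round(3),'upslope yaw',np.degrees(np.arctan2(-m[1],-m[0])), 'xy at z.14 line')
    r=cv2.minAreaRect(Q[:,:2].astype(np.float32));print('rect',r)
    x0,y0,x1,y1=pan;P=W[y0:y1,x0:x1].reshape(-1,3);im=d['image'][y0:y1,x0:x1].reshape(-1,3).astype(int)
    k=(P[:,2]>.014)&(P[:,2]<.03);print('pan rim',k.sum(),cv2.minAreaRect(P[k][:,:2].astype(np.float32)))
d=dict(np.load('scene.npz'));a=cv2.resize(d['image'][220:340,320:450,::-1],(650,600),interpolation=2);cv2.imwrite('pics/c1.png',a)
E
```

```text
scene 2922 1242 c [0.5242 0.2619 0.1504] n [-0.486 -0.106  0.868] upslope yaw 12.359551915240035 xy at z.14 line
rect ((0.5121326446533203, 0.2584497630596161), (0.1732131838798523, 0.2301228642463684), 12.35447883605957)
pan rim 1290 ((0.4915730953216553, -0.2943527102470398), (0.4189099669456482, 0.39647290110588074), 81.58626556396484)
side 4282 1312 c [0.5134 0.2697 0.1437] n [-0.481 -0.114  0.869] upslope yaw 13.35583445177359 xy at z.14 line
rect ((0.5109982490539551, 0.2619011402130127), (0.1682736724615097, 0.24001629650592804), 12.194563865661621)
pan rim 779 ((0.535484254360199, -0.2302781492471695), (0.2843509018421173, 0.3287981152534485), 82.20502471923828)
```

View pics/c1.png

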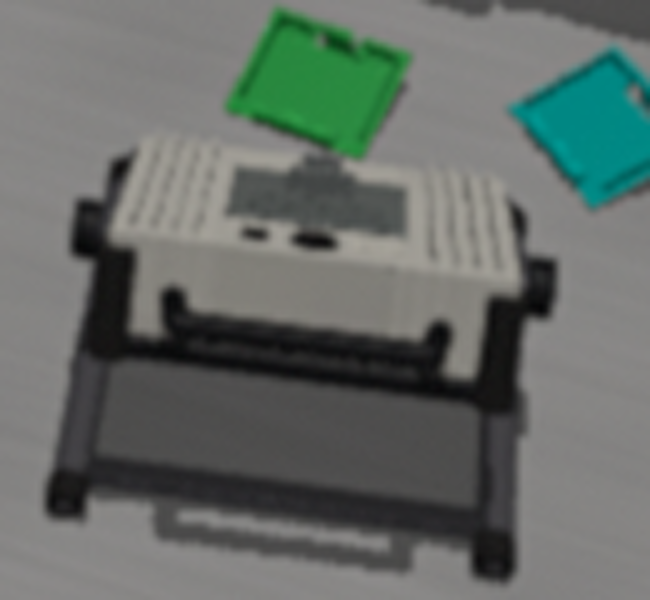

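The crop confirms it: a grey cover on the white head with its rib and tab at the near edge (crop 320,165 → scene 384,253). Green and teal look-alikes lie on the table. Next I go above it for a close view.

>>> apply_moves(targets=[{"dp": [0,0,0.04],"yaw": 0},{"dp": [0.02,-0.02,0.08],"yaw": -5},{"dp": [0.2,-0.375,0.17],"yaw": -56},{"dp": [0.2,-0.375,0.17],"yaw": -56},{"dp": [0.2,-0.375,0.17],"yaw": -56},{"dp": [0.2,-0.375,0.17],"yaw": -56},{"dp": [0.2,-0.375,0.17],"yaw": -56},{"dp": [0.2,-0.375,0.17],"yaw": -56},{"dp": [0.2,-0.375,0.17],"yaw": -56},{"dp": [0.2,-0.375,0.17],"yaw": -56},{"dp": [0.2,-0.375,0.17],"yaw": -56},{"dp": [0.2,-0.375,0.17],"yaw": -56},{"dp": [0.2,-0.375,0.17],"yaw": -56},{"dp": [0.2,-0.375,0.17],"yaw": -56},{"dp": [0.2,-0.375,0.17],"yaw": -56},{"dp": [0.2,-0.375,0.17],"yaw": -56}], grip=-1)

```text
time_s: 1.43
tcp_pos: [0.4454, 0.2541, 0.3796]
eef_rot: [179.9, -0.0, -77.3]
contact_force: [-0.5, 0.2, -0.0]
gripper_width: 0.0875
gripper_force: 0.0
```

```bash
cat >> h.py <<'E'
from scipy.spatial.transform import Rotation as Ro
def wrist(name):
    from plant import get_state,cams
    s=get_state();d=cams.capture('wrist')
    cv2.imwrite(f'pics/{name}.png',d['image'][:,:,::-1])
    T=np.eye(4);T[:3,:3]=Ro.from_euler('xyz',s['eef_rot'],degrees=True).as_matrix();T[:3,3]=s['tcp_pos']
    C=T@d['T_tool_cam'];d['R']=C[:3,:3].T;d['t']=-C[:3,:3].T@C[:3,3]
    np.savez(name+'.npz',**d);print('tcp',np.round(s['tcp_pos'],4),np.round(s['eef_rot'],2),'w',s['gripper_width'],'cam',C[:3,3].round(3),'t',s['time_s'])
    return d
def px(d,X):
    c=d['R']@np.array(X)+d['t'];return c[0]/c[2]*d['fx']+d['cx'],c[1]/c[2]*d['fy']+d['cy']
E
python3 -c "
from h import *
d=wrist('w1');print(d['T_tool_cam'].round(3),d['fx'])"
```

```text
tcp [0.4454 0.2541 0.3796] [ 1.7994e+02 -2.0000e-02 -7.7320e+01] w 0.08747966617854222 cam [0.461 0.186 0.554] t 1.4333
[[-0.001 -0.966 -0.259  0.07 ]
 [ 1.    -0.001  0.     0.   ]
 [-0.    -0.259  0.966 -0.175]
 [ 0.     0.     0.     1.   ]] 344.6130512872808
```

View pics/w1.png

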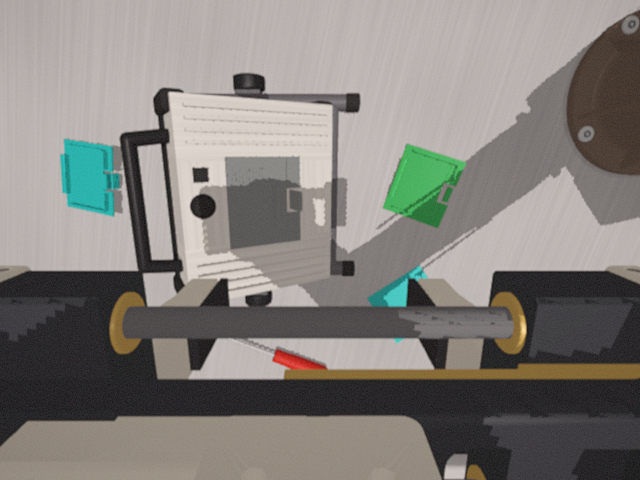

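The wrist view shows the grey cover plate (px 225–300 × 155–245), the rib (294,200) and the bright tab near (320,212). I'll use the depth to get the head frame and find the rib and tab.

```bash
cat > p.py <<'E'
from h import *
d=dict(np.load('w1.npz'));W=world(d)
P=W[85:275,160:345].reshape(-1,3);I=d['image'][85:275,160:345].reshape(-1,3).astype(int)
k=np.isfinite(P[:,2])&(P[:,2]>.08);P=P[k];I=I[k]
rng=np.random.default_rng(0);best=None
for i in range(800):
    a=P[rng.choice(len(P),3,0)];m=np.cross(a[1]-a[0],a[2]-a[0]);m/=np.linalg.norm(m)+1e-9
    if abs(abs(m[2])-.866)>.04:continue
    q=abs((P-a[0])@m)<.0015
    if best is None or q.sum()>best.sum():best=q
Q=P[best];c=Q.mean(0);m=np.linalg.svd(Q-c,full_matrices=False)[2][2];m*=np.sign(m[2])
yaw=np.arctan2(-m[1],-m[0]);print('n',m.round(3),'tilt',np.degrees(np.arccos(m[2])),'yaw',np.degrees(yaw),len(Q),len(P))
z=m;y=np.array([-np.sin(yaw),np.cos(yaw),0]);x=np.cross(y,z)
L=(P-c)@np.stack([x,y,z],1)
hist=np.histogram(L[:,2],bins=np.arange(-.02,.03,.002));print(hist[0])
def ext(n,k):
    if k.sum(): print(n,k.sum(),np.percentile(L[k],[2,50,98],axis=0).round(4).tolist())
S=I.max(1)-I.min(1)
rect=cv2.minAreaRect(L[abs(L[:,2])<.004][:,:2].astype(np.float32));print('all plane rect',rect)
ext('plane',abs(L[:,2])<.002);ext('high',L[:,2]>.011)
h=L[L[:,2]>.011]
for X in np.arange(-.09,.08,.01):
    q=(h[:,0]>=X)&(h[:,0]<X+.01)
    if q.sum():print(round(X,3),q.sum(),np.percentile(h[q][:,1],[5,50,95]).round(4),h[q][:,2].max().round(4),h[q][:,0].mean().round(4))
np.savez('head.npz',c=c,x=x,y=y,z=z,yaw=yaw);print('c',c)
E
python3 p.py
```

```text
n [-0.489 -0.109  0.865] tilt 30.078298951918253 yaw 12.517548872060738 15743 29974
[ 104  110   87   83  128  229  104   70  235 9541 7982 5057 1083 1524
 1080   61   28   50   53  166    7    0    0    0]
all plane rect ((-0.009350396692752838, 0.021887674927711487), (0.2254384607076645, 0.19113825261592865), 89.8468017578125)
plane 17523 [[-0.101, -0.0884, -0.0017], [0.0145, -0.0092, -0.0001], [0.0841, 0.1135, 0.0018]]
high 329 [[-0.0498, 0.0053, 0.0112], [-0.02, 0.0242, 0.0181], [-0.0168, 0.0428, 0.02]]
-0.06 3 [0.0194 0.0226 0.0293] 0.0179 -0.0501
-0.05 112 [0.0136 0.0244 0.0349] 0.0205 -0.0471
-0.03 48 [0.0065 0.0271 0.0425] 0.0201 -0.0215
-0.02 166 [0.0056 0.023  0.0414] 0.0208 -0.0179
c [0.52312936 0.23433497 0.14468047]
```

Run:
```python
from h import *
d=dict(np.load('w1.npz'));v,u=np.mgrid[0:480,0:640];z=d['range_z'];T=d['T_tool_cam']
P=np.stack([(u-d['cx'])/d['fx']*z,(v-d['cy'])/d['fy']*z,z],-1)@T[:3,:3].T+T[:3,3]
k=(z>0)&(P[...,2]<.03)&(P[...,2]>-.06)&(abs(P[...,1])<.09)
for a in np.arange(-.04,.025,.005):
    q=k&(P[...,2]>=a)&(P[...,2]<a+.005)
    for s in(-1,1):
        r=P[q&(s*P[...,1]>0)]
        if len(r)>3:print(round(a,3),s,len(r),np.percentile(r[:,1],[1,99]).round(4),np.percentile(r[:,0],[1,99]).round(4))
H=np.load('head.npz');o=H['c']-.009*H['x']+.0238*H['y'];print('head o',o,H['x'],H['y'],H['z'])
np.savez('head2.npz',o=o,x=H['x'],y=H['y'],z=H['z'])
for n,l in(('rib far face z14',(-.007,0,.014)),('tab top out',(-.041,0,.019)),('tab in',(-.035,0,.019)),('rib top far',(-.007,0,.019))):print(n,(o+l[0]*H['x']+l[2]*H['z']).round(4))
```

```text
-0.04 -1 277 [-0.0591 -0.0433] [0.0059 0.0127]
-0.04 1 285 [0.044  0.0596] [0.0062 0.0125]
-0.035 -1 230 [-0.0589 -0.0434] [0.0032 0.0127]
-0.035 1 223 [0.044  0.0597] [0.0033 0.0126]
-0.03 -1 212 [-0.0591 -0.0433] [0.0012 0.0127]
-0.03 1 217 [0.0439 0.0597] [0.0012 0.0125]
-0.025 -1 188 [-0.0587 -0.0434] [-0.0013  0.0126]
-0.025 1 199 [0.0438 0.0595] [-0.0017  0.0125]
-0.02 -1 79 [-0.047  -0.0434] [-0.0034  0.011 ]
-0.02 1 71 [0.044  0.0475] [-0.0031  0.0109]
head o [0.51036803 0.25588126 0.14016982] [0.84477186 0.18755289 0.50118302] [-0.21673863  0.97622967  0.        ] [-0.48926973 -0.10862572  0.86534131]
rib far face z14 [0.4976 0.253  0.1488]
tab top out [0.4664 0.2461 0.1361]
tab in [0.4715 0.2473 0.1391]
rib top far [0.4952 0.2525 0.1531]
```

>>> apply_moves(targets=[{"dp": [0.0386,-0.004,-0.04],"yaw": 0},{"dp": [0.0386,-0.004,-0.08],"yaw": 0},{"dp": [0.0386,-0.004,-0.12],"yaw": 0},{"dp": [0.0386,-0.004,-0.15],"yaw": 0},{"dp": [0.0386,-0.004,-0.17],"yaw": 0},{"dp": [0.0386,-0.004,-0.185],"yaw": 0},{"dp": [0.0386,-0.004,-0.185],"yaw": 0},{"dp": [0.0386,-0.004,-0.185],"yaw": 0}], grip=0.04, squeeze=18)

```text
time_s: 2.15
tcp_pos: [0.4839, 0.2502, 0.1946]
eef_rot: [179.9, -0.1, -77.3]
contact_force: [0.4, 0.7, 0.7]
gripper_width: 0.0437
gripper_force: 0.0
```

Run:
```python
from h import *
d=wrist('w2')
from plant import cams
s=cams.capture('side');np.savez('s2.npz',**s)
a=cv2.resize(d['image'][60:420,100:540,::-1],(660,540),interpolation=2)
cv2.imwrite('pics/w2c.png',a)
H=np.load('head2.npz');
for l in((-.041,-.012,.019),(-.041,.012,.019),(-.007,-.02,.019),(-.007,.02,.019)):
    u,v=px(d,H['o']+l[0]*H['x']+l[1]*H['y']+l[2]*H['z']);print((u-100)*1.5,(v-60)*1.5)
```

```text
tcp [0.4839 0.2502 0.1946] [ 1.799e+02 -8.000e-02 -7.727e+01] w 0.04367509486815452 cam [0.499 0.182 0.369] t 2.15
363.87789219499757 265.7981759054
362.7887369957101 314.6516993018607
298.58931166822765 257.1210346725285
299.5579222139186 344.01292800731665
```

View pics/w2c.png

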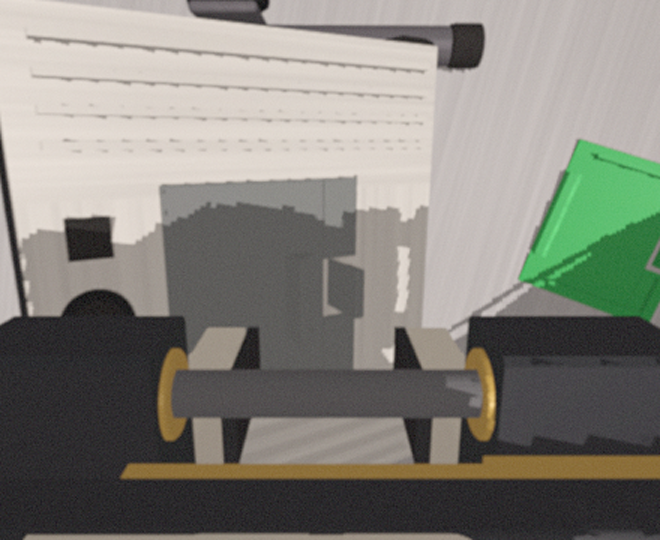

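The tab (363, 260–318) and rib (~295) in the crop agree with the prediction, and the jaws straddle them. I descend next.

>>> apply_moves(targets=[{"dp": [0,0,-0.01],"yaw": 0},{"dp": [0,0,-0.019],"yaw": 0},{"dp": [0,0,-0.019],"yaw": 0}], grip=0.08)

```text
time_s: 2.5
tcp_pos: [0.4835, 0.2491, 0.1745]
eef_rot: [179.9, -0.0, -77.4]
contact_force: [0.8, -0.5, -0.3]
gripper_width: 0.0405
gripper_force: 0.0
```

>>> apply_moves(targets=[{"dp": [0,0,-0.002],"yaw": 0},{"dp": [0,0,-0.004],"yaw": 0},{"dp": [0,0,-0.004],"yaw": 0}], grip=0.15)

```text
time_s: 2.75
tcp_pos: [0.4844, 0.2495, 0.172]
eef_rot: [180.0, -0.0, -77.4]
contact_force: [0.6, -0.3, 0.7]
gripper_width: 0.0371
gripper_force: 0.0
```

>>> apply_moves(targets=[{"dp": [0,0,-0.0015],"yaw": 0},{"dp": [0,0,-0.003],"yaw": 0},{"dp": [0,0,-0.003],"yaw": 0}], grip=0.17)

```text
time_s: 3.0
tcp_pos: [0.4844, 0.2495, 0.169]
eef_rot: [180.0, -0.0, -77.4]
contact_force: [0.7, 0.7, -0.3]
gripper_width: 0.0365
gripper_force: 0.0
```

>>> apply_moves(targets=[{"dp": [0,0,0],"yaw": 0},{"dp": [0,0,0],"yaw": 0},{"dp": [0,0,0],"yaw": 0},{"dp": [0,0,0],"yaw": 0},{"dp": [0,0,0],"yaw": 0},{"dp": [0,0,0],"yaw": 0}], grip=1, squeeze=20)

```text
time_s: 3.5
tcp_pos: [0.4845, 0.2496, 0.1693]
eef_rot: [-180.0, 0.0, -77.4]
contact_force: [0.3, -0.2, 0.4]
gripper_width: 0.0026
gripper_force: 0.0
```

Run:
```python
from h import *
d=wrist('w3');s=__import__('plant').cams.capture('side')
a=cv2.resize(d['image'][130:340,200:480,::-1],(480,360),interpolation=2)
x,y=[int(i) for i in px(s,[.484,.25,.15])];print(x,y)
b=cv2.resize(s['image'][y-45:y+45,x-40:x+40,::-1],(320,360),interpolation=2)
cv2.imwrite('pics/w3c.png',np.hstack([a,b]))
```

```text
tcp [0.4845 0.2496 0.1693] [-179.99    0.    -77.36] w 0.002613770892414215 cam [0.5   0.181 0.344] t 3.5
323 265
```

View pics/w3c.png

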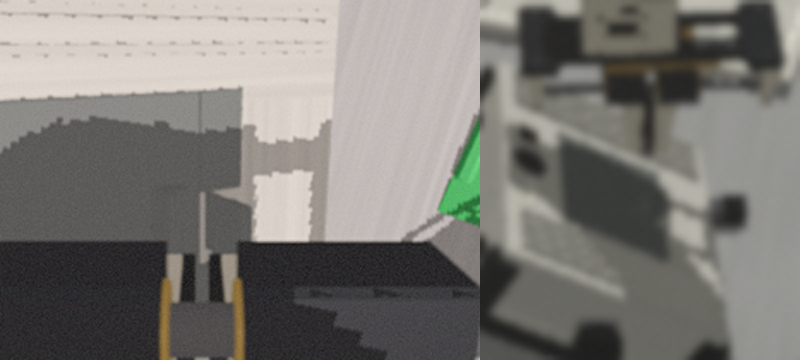

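Run:
```python
from h import *
H=np.load('head2.npz');B=np.stack([H['x'],H['y'],H['z']],1)
for n in('w2','w3'):
    d=dict(np.load(n+'.npz'));L=(world(d)-H['o'])@B;I=d['image']
    v=190 if n=='w3' else 0
    print(n)
    for row in ((240,250,262) if n=='w2' else (225,245,265)):
        for u in range(280,350,3) if n=='w2' else range(300,350,2):
            l=L[row,u]*1000
            if l[2]>5:print((u,row),l.round(1),end=' ')
        print()
s=dict(np.load('s2.npz'))
H0=H['o']
for l in((-.041,0,.019),(-.0095,0,.019),(-.046,-.053,.003),(-.046,.053,.003)):print(np.round(px(s,H0+B@np.array(l)),1))
print('tip',px(s,[.4845,.2496,.1473]))
```

```text
w2
(292, 240) [ -8.4 -11.1   5.6] (295, 240) [ -8.5 -12.1   9.9] (298, 240) [ -8.  -13.3  15.3] (301, 240) [ -8.8 -13.9  18.1] (304, 240) [-11.  -13.6  18.2] (328, 240) [-36.7  -7.8   6.8] (331, 240) [-37.4  -8.4   9.8] (334, 240) [-37.2  -9.3  14. ] (337, 240) [-36.4 -10.5  18.9] (340, 240) [-38.8 -10.3  19.1] (343, 240) [-41.6  -9.8  18.7] 
(292, 250) [-8.2 -4.1  5.8] (295, 250) [-7.8 -5.5 11.2] (298, 250) [-8.2 -6.3 14.8] (301, 250) [-8.5 -7.3 18.6] (304, 250) [-10.4  -7.1  19.2] (328, 250) [-37.2  -0.    6.1] (331, 250) [-37.1  -1.1  10.3] (334, 250) [-37.3  -2.   14. ] (337, 250) [-38.1  -2.5  16.6] (340, 250) [-38.8  -3.1  19.4] 
(292, 262) [-7.7  4.4  6.4] (295, 262) [-7.8  3.1 10.8] (298, 262) [-8.1  2.  14.8] (301, 262) [-7.9  0.7 19.5] (304, 262) [-10.6   1.4  18.6] (328, 262) [-37.6   9.4   5.7] (331, 262) [-37.4   8.1  10.1] (334, 262) [-36.6   6.5  15.2] (337, 262) [-36.8   5.5  18.9] (340, 262) [-38.8   5.6  19.6] 
w3

(300, 245) [ -8.9 -18.   18.1] (302, 245) [-10.3 -17.8  18. ] (304, 245) [-11.  -18.   19.1] (306, 245) [-12.7 -17.6  18.4] (330, 245) [-37.2 -11.3   5.8] (332, 245) [-38.9 -11.    5.6] (334, 245) [-39.8 -11.1   6.6] (336, 245) [-41.7 -10.7   6.1] 
(300, 265) [-8.5 -6.1 18.6] (302, 265) [-9.8 -5.8 18.6] (304, 265) [-10.5  -6.1  19.9] (306, 265) [-12.   -5.8  19.6] (330, 265) [-36.3   1.9   7.5] (332, 265) [-36.6   1.3   9.5] (334, 265) [-37.2   1.   11. ] (336, 265) [-36.8   0.1  13.9] (338, 265) [-36.4  -0.8  16.8] (340, 265) [-36.7  -1.3  18.7] (342, 265) [-38.   -1.2  19. ] (344, 265) [-40.1  -0.6  18.1] (346, 265) [-41.6  -0.4  18.3] 
[329.6 268.8]
[321.  265.2]
[326.9 262.2]
[329.7 284.1]
tip (np.float64(323.7836054133554), np.float64(266.1383002543022))
```

Run:
```python
from h import *
from plant import cams,get_state
T=np.array(get_state()['tcp_pos']);ya=np.radians(12.6)
for n in('side','scene'):
    s=cams.capture(n);W=world(s);D=W-T
    a=D[...,0]*np.cos(ya)+D[...,1]*np.sin(ya);b=-D[...,0]*np.sin(ya)+D[...,1]*np.cos(ya)
    H=np.load('head2.npz');z=(W-H['o'])@H['z']
    k=(abs(a)<.03)&(abs(b)<.025)&(D[...,2]>-.03)&(D[...,2]<.04)&(z>.023)
    print(n,k.sum())
    for h in np.arange(-.03,.04,.005):
        q=k&(D[...,2]>=h)&(D[...,2]<h+.005)
        if q.sum():print(round(h,3),q.sum(),'along',np.percentile(a[q],[0,100]).round(4),'across',np.percentile(b[q],[0,100]).round(4))
```

```text
side 68
0.01 1 along [0.0035 0.0035] across [0.0044 0.0044]
0.015 6 along [-0.0146  0.0034] across [0.0021 0.0115]
0.02 18 along [-0.018   0.0155] across [-0.0044  0.0142]
0.025 16 along [-0.0176  0.0153] across [-0.0055  0.0162]
0.03 16 along [-0.014   0.0134] across [-0.0025  0.0153]
0.035 11 along [-0.0165  0.0099] across [0.0025 0.0137]
scene 0
```

Run:
```python
from h import *
d=dict(np.load('w1.npz'));v,u=np.mgrid[0:480,0:640];z=d['range_z'];T=d['T_tool_cam']
P=np.stack([(u-d['cx'])/d['fx']*z,(v-d['cy'])/d['fy']*z,z],-1)@T[:3,:3].T+T[:3,3]
print(d['cx'],d['cy'],d['fx'],d['fy'])
for c in(60,120,180,200,215,225,430,450,470,560):
    print(c,[(r,(P[r,c]*1000).round().astype(int).tolist(),round(float(z[r,c]),3)) for r in(268,274,280,290,300,330,365,385)])
```

```text
317.3621394119144 242.9970084633626 344.6130512872808 344.6130512872808
60 [(268, [-121, -435, 377], 0.582), (274, [40, -66, -90], 0.089), (280, [40, -63, -95], 0.085), (290, [39, -59, -100], 0.08), (300, [39, -56, -105], 0.075), (330, [32, -57, -106], 0.076), (365, [24, -57, -107], 0.077), (385, [26, -50, -116], 0.068)]
120 [(268, [-121, -334, 378], 0.583), (274, [40, -51, -91], 0.089), (280, [40, -48, -96], 0.084), (290, [38, -48, -97], 0.083), (300, [36, -47, -99], 0.082), (330, [29, -46, -101], 0.081), (365, [20, -47, -102], 0.083), (385, [26, -38, -117], 0.067)]
180 [(268, [-64, -163, 214], 0.41), (274, [-83, -176, 243], 0.443), (280, [-86, -171, 229], 0.43), (290, [12, -59, -36], 0.148), (300, [12, -55, -46], 0.139), (330, [29, -33, -100], 0.083), (365, [-1, -47, -70], 0.12), (385, [26, -27, -117], 0.067)]
200 [(268, [-57, -132, 193], 0.388), (274, [-66, -134, 198], 0.396), (280, [12, -55, -23], 0.161), (290, [12, -50, -36], 0.149), (300, [8, -50, -38], 0.148), (330, [28, -28, -100], 0.083), (365, [-7, -44, -62], 0.129), (385, [26, -23, -117], 0.067)]
215 [(268, [-62, -120, 208
[... 766 characters left out ...]
74, [-133, 227, 380], 0.589), (280, [-144, 228, 380], 0.591), (290, [12, 57, -36], 0.148), (300, [12, 54, -46], 0.139), (330, [28, 33, -99], 0.084), (365, [-4, 48, -66], 0.124), (385, [26, 26, -117], 0.067)]
470 [(268, [-123, 260, 380], 0.586), (274, [-133, 261, 380], 0.589), (280, [-145, 263, 381], 0.592), (290, [-163, 264, 380], 0.596), (300, [70, 0, -175], 0.0), (330, [29, 37, -100], 0.083), (365, [6, 47, -82], 0.106), (385, [26, 30, -117], 0.067)]
560 [(268, [-122, 412, 379], 0.584), (274, [40, 63, -91], 0.089), (280, [40, 60, -96], 0.084), (290, [39, 56, -101], 0.079), (300, [39, 53, -106], 0.075), (330, [32, 55, -105], 0.077), (365, [24, 55, -107], 0.077), (385, [26, 48, -117], 0.067)]
```

```bash
python3 -c "
from plant import get_state
s=get_state();print(s['joints'],s['time_s'])"
```

```text
[ 4.78653775e+01  1.01553319e+01 -1.92120220e+01  3.25738152e-04
 -6.06300566e+01 -3.52245830e+01] 3.7
```

>>> apply_moves(targets=[{"dp": [0,0,0.02],"yaw": 0},{"dp": [-0.015,-0.0028,0.04],"yaw": 0}], grip=0.0, squeeze=40)

```text
time_s: 3.87
tcp_pos: [0.4702, 0.2467, 0.2084]
eef_rot: [179.9, -0.1, -77.4]
contact_force: [-0.2, 0.4, 1.5]
gripper_width: 0.0091
gripper_force: 0.0
```

>>> apply_moves(targets=[{"dp": [0,0,0],"yaw": -90},{"dp": [0,0,0],"yaw": -90},{"dp": [0,0,0],"yaw": -90},{"dp": [0,0,0],"yaw": -90},{"dp": [0,0,0],"yaw": -90},{"dp": [0,0,0],"yaw": -90},{"dp": [0,0,0],"yaw": -90},{"dp": [0,0,0],"yaw": -90},{"dp": [0,0,0],"yaw": -90},{"dp": [0,0,0],"yaw": -90},{"dp": [0,0,0],"yaw": -90},{"dp": [0,0,0],"yaw": -90},{"dp": [0,0,0],"yaw": -90},{"dp": [0,0,0],"yaw": -90}])

```text
time_s: 5.03
tcp_pos: [0.4694, 0.2468, 0.2093]
eef_rot: [180.0, -0.0, -167.5]
contact_force: [0.3, 0.2, 0.3]
gripper_width: 0.0438
gripper_force: 0.0
```

Run:
```python
from h import *
d=wrist('w4')
H=np.load('head2.npz');B=np.stack([H['x'],H['y'],H['z']],1)
for l in((-.041,-.012,.019),(-.041,.012,.019),(-.0095,-.02,.019),(-.0095,.02,.019)):print(np.round(px(d,H['o']+B@np.array(l)),1))
W=world(d);L=(W-H['o'])@B;T=d['T_tool_cam']
v,u=np.mgrid[0:480,0:640];z=d['range_z']
P=np.stack([(u-d['cx'])/d['fx']*z,(v-d['cy'])/d['fy']*z,z],-1)@T[:3,:3].T+T[:3,3]
k=(z>0)&(abs(P[...,0])<.016)&(abs(P[...,1])<.07)&(P[...,2]<-.005)&(P[...,2]>-.05)
q=P[k];print(np.percentile(q[:,2],[90,98,100]),[np.percentile(q[q[:,1]*s>0][:,1],[1,99]) for s in(-1,1)])
h=(L[...,2]>.015)&(L[...,2]<.024)&(abs(L[...,0]+.03)<.03)&(abs(L[...,1])<.03)
a=L[h];t=a[a[:,0]<-.03];r=a[a[:,0]>-.02]
for e in(t,r):print(len(e),np.percentile(e,[3,50,97],axis=0).round(4).tolist())
```

```text
tcp [0.4694 0.2468 0.2093] [ 180.     -0.   -167.54] w 0.04381140019377844 cam [0.401 0.231 0.384] t 5.0333
[302.4 243.6]
[334.6 243.5]
[290.9 285.8]
[346.4 285.7]
[-0.0225498  -0.01840521 -0.01571222] [array([-0.03825898, -0.02265617]), array([0.02107685, 0.03673234])]
221 [[-0.0415, -0.0096, 0.0163], [-0.0392, 0.0011, 0.0187], [-0.0372, 0.0123, 0.0201]]
432 [[-0.013, -0.0172, 0.0154], [-0.0106, 0.001, 0.0188], [-0.0083, 0.0197, 0.0202]]
```

View pics/w4.png

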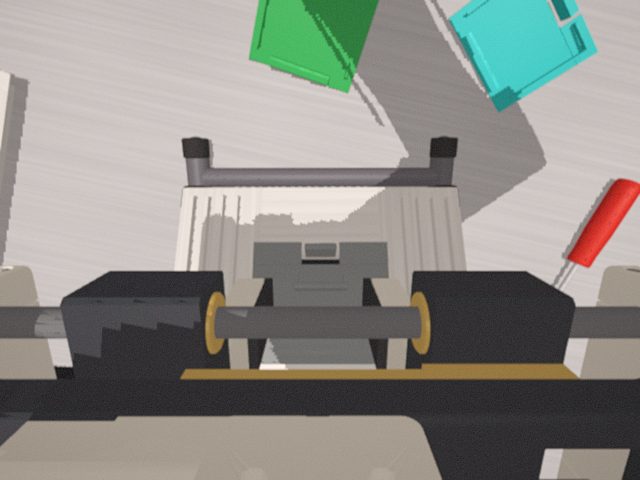

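The view shows the tab at (320,248) and the rib at (320,290), both centred between the jaws. The fingers visibly end about 17 mm behind the reported TCP. They are also vertical over a 30° slope, so I'll grip the tab by its sides, push it up the slope and lift.

>>> apply_moves(targets=[{"dp": [0,0.001,-0.035],"yaw": 0},{"dp": [0,0.001,-0.065],"yaw": 0},{"dp": [0,0.001,-0.085],"yaw": 0},{"dp": [0,0.001,-0.09],"yaw": 0},{"dp": [0,0.001,-0.09],"yaw": 0}])

```text
time_s: 5.5
tcp_pos: [0.4688, 0.2471, 0.118]
eef_rot: [-179.9, -0.1, -167.2]
contact_force: [0.5, 0.6, 0.5]
gripper_width: 0.0442
gripper_force: 0.0
```

>>> apply_moves(targets=[{"dp": [0,0,-0.003],"yaw": 0},{"dp": [0,0,-0.006],"yaw": 0},{"dp": [0,0,-0.008],"yaw": 0},{"dp": [0,0,-0.008],"yaw": 0}])

```text
time_s: 5.83
tcp_pos: [0.4697, 0.2481, 0.1118]
eef_rot: [180.0, 0.0, -167.3]
contact_force: [-0.6, -0.2, -0.9]
gripper_width: 0.0436
gripper_force: 0.0
```

No contact yet. I close on the tab's sides.

>>> apply_moves(targets=[{"dp": [0,0,0],"yaw": 0},{"dp": [0,0,0],"yaw": 0},{"dp": [0,0,0],"yaw": 0},{"dp": [0,0,0],"yaw": 0},{"dp": [0,0,0],"yaw": 0}], grip=1, squeeze=40)

```text
time_s: 6.25
tcp_pos: [0.4695, 0.2479, 0.1115]
eef_rot: [180.0, 0.0, -167.4]
contact_force: [-0.1, -0.8, 1.6]
gripper_width: 0.0224
gripper_force: 40.0
```

>>> apply_moves(targets=[{"dp": [0.0017,0.0004,0.001],"yaw": 0},{"dp": [0.0034,0.0008,0.002],"yaw": 0},{"dp": [0.0051,0.0011,0.003],"yaw": 0},{"dp": [0.0051,0.0011,0.003],"yaw": 0}])

```text
time_s: 6.58
tcp_pos: [0.4741, 0.2486, 0.114]
eef_rot: [-180.0, -0.1, -167.4]
contact_force: [-6.0, 0.5, 0.7]
gripper_width: 0.0226
gripper_force: 40.0
```

Run:
```python
from h import *
d=wrist('w5')
H=np.load('head2.npz');B=np.stack([H['x'],H['y'],H['z']],1)
L=(world(d)-H['o'])@B
h=(L[...,2]>.015)&(L[...,2]<.024)&(abs(L[...,0]+.03)<.03)&(abs(L[...,1])<.03)
a=L[h];t=a[(a[:,0]<-.03)&(abs(a[:,1])<.008)];r=a[(a[:,0]>-.02)]
for e in(t,r):print(len(e),np.percentile(e,[3,50,97],axis=0).round(4).tolist())
```

```text
tcp [0.4741 0.2486 0.114 ] [-1.7997e+02 -9.0000e-02 -1.6738e+02] w 0.02259133935416814 cam [0.406 0.233 0.289] t 6.5833
388 [[-0.0375, -0.0074, 0.0159], [-0.0343, -0.0001, 0.0189], [-0.032, 0.0073, 0.0202]]
680 [[-0.0106, -0.012, 0.0175], [-0.0081, 0.0002, 0.0188], [-0.0058, 0.0119, 0.0201]]
```

Tab moved 5 mm but the cover also slid 2 mm (play). Push further.

>>> apply_moves(targets=[{"dp": [0.0012,0.0003,0.0007],"yaw": 0},{"dp": [0.0025,0.0006,0.0015],"yaw": 0},{"dp": [0.0025,0.0006,0.0015],"yaw": 0}])

```text
time_s: 6.88
tcp_pos: [0.4759, 0.2489, 0.1151]
eef_rot: [-180.0, -0.2, -167.4]
contact_force: [-6.7, -0.4, -0.6]
gripper_width: 0.0225
gripper_force: 40.0
```

```bash
cat > chk.py <<'E'
import sys
from h import *
d=wrist(sys.argv[1])
H=np.load('head2.npz');B=np.stack([H['x'],H['y'],H['z']],1)
L=(world(d)-H['o'])@B
h=(L[...,2]>.015)&(L[...,2]<.024)&(abs(L[...,0]+.03)<.03)&(abs(L[...,1])<.03)
a=L[h];t=a[(a[:,0]<-.025)&(abs(a[:,1])<.008)];r=a[(a[:,0]>-.02)]
for e in(t,r):print(len(e),np.percentile(e,[3,50,97],axis=0).round(4).tolist())
E
python3 chk.py w6
```

```text
tcp [0.4759 0.2489 0.1151] [-1.7997e+02 -1.5000e-01 -1.6739e+02] w 0.022490505244801853 cam [0.408 0.233 0.29 ] t 6.8833
391 [[-0.0354, -0.0075, 0.0156], [-0.0322, -0.0003, 0.0188], [-0.0299, 0.0072, 0.02]]
668 [[-0.0106, -0.012, 0.0173], [-0.008, -0.0001, 0.0188], [-0.0058, 0.0118, 0.02]]
```

>>> apply_moves(targets=[{"dp": [0.0015,0.0003,0.0008],"yaw": 0},{"dp": [0.0015,0.0003,0.0008],"yaw": 0},{"dp": [0.0009,0.0002,0.0028],"yaw": 0},{"dp": [0.0003,0.0001,0.0047],"yaw": 0},{"dp": [-0.0003,0,0.0067],"yaw": 0},{"dp": [-0.0008,-0.0001,0.0086],"yaw": 0},{"dp": [-0.0008,-0.0001,0.0086],"yaw": 0}])

```text
time_s: 7.52
tcp_pos: [0.4745, 0.2485, 0.1233]
eef_rot: [-179.9, -0.2, -167.4]
contact_force: [-6.4, 0.5, -4.1]
gripper_width: 0.0223
gripper_force: 40.0
```

```bash
cat > cov.py <<'E'
import sys
from h import *
d=wrist(sys.argv[1]);H=np.load('head2.npz');B=np.stack([H['x'],H['y'],H['z']],1)
W=world(d);L=(W-H['o'])@B;I=d['image'].astype(int)
h=(abs(L[...,1])<.05)&(L[...,0]>-.06)&(L[...,0]<.06)&(L[...,2]>-.01)&(L[...,2]<.05)
a=L[h]
for X in range(-60,60,8):
    q=a[(abs(a[:,0]*1000-X)<2)&(abs(a[:,1])>.022)]
    q2=a[(abs(a[:,0]*1000-X)<2)&(abs(a[:,1])<.008)]
    print(X,len(q),np.round(np.percentile(q[:,2],[10,50,90])*1000,1) if len(q) else '',len(q2),np.round(np.percentile(q2[:,2],[10,50,90])*1000,1) if len(q2) else '')
E
python3 cov.py w7
```

```text
tcp [0.4745 0.2485 0.1233] [-179.95   -0.2  -167.39] w 0.022318531465332376 cam [0.407 0.233 0.298] t 7.5167
-60 321 [-0.8  0.1  0.8] 96 [-0.7  0.3  0.8]
-52 700 [-0.8  0.   0.9] 201 [-0.7 -0.   0.8]
-44 75 [11.2 11.9 12.5] 204 [-0.8 -0.   0.8]
-36 74 [31.6 33.6 36.5] 28 [2.4 3.  3.8]
-28 6 [44.2 44.7 45.3] 242 [25.5 26.5 27.4]
-20 0  0 
-12 0  155 [7.9 8.7 9.5]
-4 0  239 [ 8.2 24.  25. ]
4 0  41 [6.5 7.2 8.4]
12 0  0 
20 0  0 
28 0  0 
36 0  0 
44 0  0 
52 0  0
```

The cover is turning up (plate top 11.9 mm at the latch, 7 mm near the middle). Continue.

>>> apply_moves(targets=[{"dp": [-0.0004,-0.0001,0.002],"yaw": 0},{"dp": [-0.0008,-0.0002,0.004],"yaw": 0},{"dp": [-0.0012,-0.0003,0.006],"yaw": 0},{"dp": [-0.0015,-0.0003,0.008],"yaw": 0},{"dp": [-0.0018,-0.0004,0.01],"yaw": 0},{"dp": [-0.0018,-0.0004,0.01],"yaw": 0}])

```text
time_s: 8.07
tcp_pos: [0.4727, 0.248, 0.1331]
eef_rot: [-179.9, -0.2, -167.4]
contact_force: [-5.2, -0.2, -6.0]
gripper_width: 0.0222
gripper_force: 40.0
```

```bash
python3 cov.py w8
```

```text
tcp [0.4727 0.248  0.1331] [-179.94   -0.22 -167.41] w 0.022188020540960408 cam [0.405 0.232 0.308] t 8.0667
-60 301 [-0.8 -0.1  0.8] 91 [-0.7 -0.1  0.7]
-52 640 [-0.8 -0.   0.7] 182 [-0.8  0.   0.8]
-44 29 [-0.2  0.2  0.7] 181 [-0.7  0.1  0.9]
-36 62 [37.3 39.  40.8] 88 [10.7 12.6 13.7]
-28 18 [48.1 48.9 49.6] 211 [32.4 35.3 36.4]
-20 0  0 
-12 0  0 
-4 0  321 [26.8 30.3 31.3]
4 0  251 [11.7 12.6 13.5]
12 0  0 
20 0  0 
28 0  0 
36 0  0 
44 0  0 
52 0  0
```

>>> apply_moves(targets=[{"dp": [-0.0025,-0.0006,-0.0015],"yaw": 0},{"dp": [-0.005,-0.0011,-0.003],"yaw": 0},{"dp": [-0.0076,-0.0017,-0.0045],"yaw": 0},{"dp": [-0.0101,-0.0022,-0.006],"yaw": 0},{"dp": [-0.0127,-0.0028,-0.0075],"yaw": 0},{"dp": [-0.0135,-0.003,-0.008],"yaw": 0},{"dp": [-0.0135,-0.003,-0.008],"yaw": 0}])

```text
time_s: 8.7
tcp_pos: [0.4611, 0.2463, 0.1267]
eef_rot: [180.0, 0.1, -167.3]
contact_force: [-0.7, -0.7, -0.7]
gripper_width: 0.0222
gripper_force: 40.0
```

```bash
python3 cov.py w9
```

```text
tcp [0.4611 0.2463 0.1267] [ 1.7997e+02  6.0000e-02 -1.6734e+02] w 0.022186938118316932 cam [0.393 0.23  0.301] t 8.7
-60 125 [-0.7 -0.1  0.7] 99 [-0.9 -0.   0.8]
-52 0  190 [-0.8  0.   0.7]
-44 51 [44.5 46.3 49.1] 74 [12.4 32.  33.2]
-36 0  89 [35.2 36.1 37. ]
-28 0  0 
-20 0  256 [18.  18.8 19.6]
-12 0  377 [22.9 33.6 34.8]
-4 0  0 
4 0  0 
12 0  0 
20 0  0 
28 0  0 
36 0  0 
44 0  0 
52 0  0
```

View pics/w9.png

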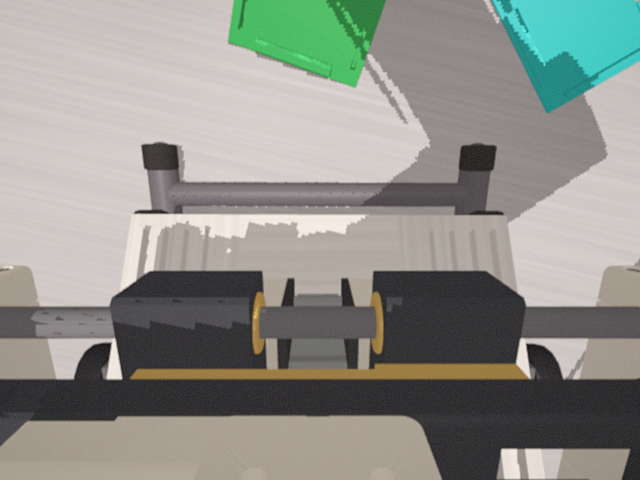

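The picture shows the cover held by its tab in the jaws, with its latch end up (rib at 320,295). Force is near zero, so it's free. I draw it a little more and lift it away.

>>> apply_moves(targets=[{"dp": [-0.003,-0.0007,-0.001],"yaw": 0},{"dp": [-0.005,-0.001,0],"yaw": 0},{"dp": [-0.0075,-0.0016,0.0045],"yaw": 0},{"dp": [-0.01,-0.0022,0.009],"yaw": 0},{"dp": [-0.0125,-0.0027,0.0135],"yaw": 0},{"dp": [-0.016,-0.0035,0.02],"yaw": 0},{"dp": [-0.016,-0.0035,0.02],"yaw": 0}])

```text
time_s: 9.33
tcp_pos: [0.445, 0.2429, 0.1481]
eef_rot: [179.9, 0.1, -167.3]
contact_force: [0.4, -0.2, -0.8]
gripper_width: 0.0226
gripper_force: 40.0
```

>>> apply_moves(targets=[{"dp": [-0.004,-0.001,0.02],"yaw": 0},{"dp": [-0.008,-0.002,0.045],"yaw": 0},{"dp": [-0.01,-0.002,0.075],"yaw": 0},{"dp": [-0.01,-0.002,0.11],"yaw": 0},{"dp": [-0.01,-0.002,0.15],"yaw": 0},{"dp": [-0.01,-0.002,0.15],"yaw": 0}])

```text
time_s: 9.83
tcp_pos: [0.4379, 0.2422, 0.3048]
eef_rot: [179.7, 0.7, -167.3]
contact_force: [1.9, 0.1, 0.4]
gripper_width: 0.0222
gripper_force: 40.0
```

Run:
```python
from h import *
from plant import cams
d=wrist('w10');s=cams.capture('side');c=cams.capture('scene')
np.savez('s10.npz',**s);np.savez('c10.npz',**c)
x,y=[int(i) for i in px(s,[.47,.245,.28])];b=cv2.resize(s['image'][y-70:y+70,x-70:x+70,::-1],(400,400),interpolation=2)
x,y=[int(i) for i in px(c,[.47,.245,.28])];e=cv2.resize(c['image'][max(0,y-50):y+50,x-50:x+50,::-1],(400,400),interpolation=2)
cv2.imwrite('pics/l10.png',np.hstack([b,e]))
# pan interior corners from rim points
W=world(s);I=s['image'].astype(int);sat=I.max(2)-I.min(2)
k=(W[...,2]>.016)&(W[...,2]<.028)&(W[...,1]<-.02)&(W[...,1]>-.42)&(W[...,0]>.34)&(W[...,0]<.74)&(sat<40)
print(k.sum(),cv2.minAreaRect(W[k][:,:2].astype(np.float32)))
W=world(c)
k=(W[...,2]>.016)&(W[...,2]<.028)&(W[...,1]<-.02)&(W[...,1]>-.42)&(W[...,0]>.34)&(W[...,0]<.74)
n,l,st,ce=cv2.connectedComponentsWithStats(cv2.morphologyEx(k.astype(np.uint8),cv2.MORPH_CLOSE,np.ones((3,3))))
i=1+st[1:,4].argmax();print(st[i],cv2.minAreaRect(W[(l==i)&k][:,:2].astype(np.float32)))
```

```text
tcp [0.4379 0.2422 0.3048] [ 179.72    0.65 -167.31] w 0.022171444089222454 cam [0.368 0.225 0.479] t 9.8333
573 ((0.5420320630073547, -0.18369454145431519), (0.35551267862319946, 0.32730337977409363), 81.75299072265625)
[ 181  208  120   89 1265] ((0.5346020460128784, -0.22657199203968048), (0.270004540681839, 0.3321523070335388), 81.84050750732422)
```

View pics/l10.png

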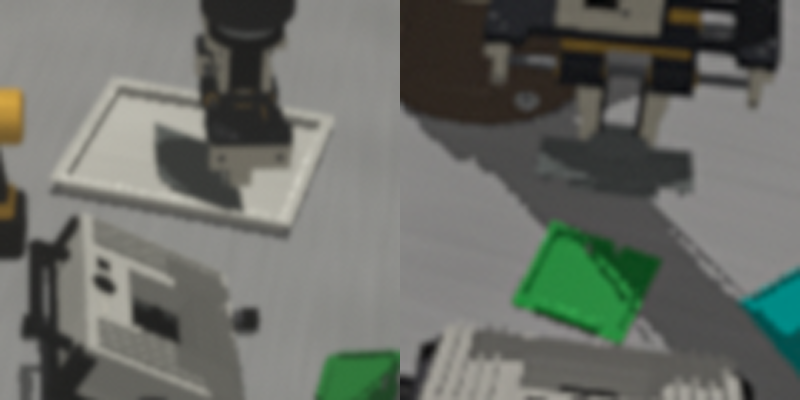

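The left view shows the open bay and the cover held by its tab. I fit its tilt from depth.

```bash
cat > fit.py <<'E'
import sys
from h import *
def fit(files,T,ya):
    for n in files:
        d=dict(np.load(n));W=world(d);D=W-T
        a=D[...,0]*np.cos(ya)+D[...,1]*np.sin(ya);b=-D[...,0]*np.sin(ya)+D[...,1]*np.cos(ya);h=D[...,2]
        k=(a>-.03)&(a<.1)&(abs(b)<.06)&(h>-.07)&(h<.06)
        k&=~((h>.022)&(a<.02)&(abs(b)<.05))
        q=np.stack([a[k],b[k],h[k]],1)
        print(n,len(q))
        for A in range(-30,100,10):
            m=q[(abs(q[:,0]*1000-A)<5)]
            if len(m)>2:print(A,len(m),'h',np.percentile(m[:,2],[5,50,95]).round(3),'b',np.percentile(m[:,1],[2,98]).round(3))
E
python3 -c "
from fit import *
fit(['s10.npz','c10.npz','w10.npz'],np.array([.4379,.2422,.3048]),np.radians(12.7))"
```

```text
s10.npz 555
-10 8 h [0.012 0.019 0.021] b [0.019 0.03 ]
0 35 h [-0.001  0.005  0.02 ] b [0.014 0.052]
10 44 h [-0.001  0.007  0.019] b [-0.018  0.054]
20 43 h [0.004 0.013 0.023] b [-0.046  0.054]
30 79 h [0.009 0.019 0.028] b [-0.051  0.052]
40 71 h [0.015 0.023 0.028] b [-0.054  0.052]
50 75 h [0.021 0.028 0.032] b [-0.05   0.053]
60 75 h [0.027 0.033 0.037] b [-0.051  0.055]
70 73 h [0.031 0.037 0.042] b [-0.051  0.054]
80 52 h [0.031 0.04  0.045] b [-0.049  0.051]
c10.npz 521
-10 5 h [0.    0.018 0.019] b [-0.007  0.048]
0 39 h [0.002 0.013 0.021] b [-0.049  0.044]
10 40 h [0.007 0.011 0.021] b [-0.051  0.05 ]
20 46 h [0.012 0.021 0.033] b [-0.05   0.045]
30 94 h [0.017 0.022 0.031] b [-0.047  0.048]
40 39 h [0.021 0.024 0.027] b [-0.05   0.048]
50 40 h [0.026 0.028 0.031] b [-0.049  0.05 ]
60 48 h [0.031 0.033 0.036] b [-0.048  0.049]
70 71 h [0.029 0.037 0.04 ] b [-0.049  0.051]
80 99 h [0.03  0.039 0.043] b [-0.049  0.049]
w10.npz 1948
-10 133 h [0.017 0.02  0.022] b [-0.025  0.024]
0 95 h [0.001 0.02  0.021] b [-0.012  0.01 ]
10 6 h [0.001 0.001 0.001] b [-0.012 -0.003]
20 1105 h [0.019 0.035 0.039] b [-0.014  0.012]
30 609 h [0.02  0.022 0.03 ] b [-0.014  0.012]
```

>>> apply_moves(targets=[{"dp": [0.004,-0.015,0],"yaw": -1},{"dp": [0.012,-0.045,0],"yaw": -3},{"dp": [0.022,-0.08,0],"yaw": -5},{"dp": [0.032,-0.117,0],"yaw": -7},{"dp": [0.042,-0.155,0],"yaw": -9},{"dp": [0.052,-0.193,0],"yaw": -11},{"dp": [0.062,-0.231,0],"yaw": -13},{"dp": [0.072,-0.269,0],"yaw": -15},{"dp": [0.082,-0.307,0],"yaw": -17},{"dp": [0.092,-0.345,0],"yaw": -19},{"dp": [0.102,-0.38,0],"yaw": -20.5},{"dp": [0.112,-0.415,0],"yaw": -20.5},{"dp": [0.12,-0.445,0],"yaw": -20.5},{"dp": [0.126,-0.465,0],"yaw": -20.5},{"dp": [0.129,-0.475,0],"yaw": -20.5},{"dp": [0.129,-0.475,0],"yaw": -20.5}])

```text
time_s: 11.32
tcp_pos: [0.5635, -0.2362, 0.2938]
eef_rot: [-180.0, -0.2, 172.0]
contact_force: [0.1, 1.0, -1.4]
gripper_width: 0.0222
gripper_force: 40.0
```

Run:
```python
from h import *
from fit import fit
from plant import cams,get_state
d=wrist('w11');c=cams.capture('scene');np.savez('c11.npz',**c);s=cams.capture('side');np.savez('s11.npz',**s)
T=np.array(get_state()['tcp_pos']);fit(['s11.npz','c11.npz'],T,np.radians(-8.0))
W=world(c);I=c['image'].astype(int);k=(I[...,0]>150)&(I[...,2]<80)&(W[...,2]>.05)&(abs(W[...,0]-.7)<.4)
print('drill',np.percentile(W[k],[5,50,95],axis=0).round(3).tolist())
W=world(d);k=(W[...,2]>.017)&(W[...,2]<.026)
print('wrist rim',k.sum(),cv2.minAreaRect(W[k][:,:2].astype(np.float32)))
```

```text
tcp [ 0.5635 -0.2362  0.2938] [-179.99   -0.22  172.  ] w 0.022208154879912314 cam [ 0.495 -0.227  0.469] t 11.3167
s11.npz 283
-10 11 h [0.015 0.018 0.021] b [-0.031  0.023]
0 23 h [0.002 0.008 0.02 ] b [0.005 0.054]
10 24 h [0.005 0.012 0.019] b [0.017 0.054]
20 38 h [0.007 0.016 0.031] b [-0.014  0.05 ]
30 32 h [0.012 0.02  0.033] b [-0.021  0.052]
40 38 h [0.014 0.024 0.032] b [-0.015  0.056]
50 30 h [0.016 0.028 0.033] b [-0.001  0.056]
60 27 h [0.027 0.033 0.04 ] b [-0.007  0.053]
70 37 h [0.025 0.039 0.046] b [-0.019  0.05 ]
80 23 h [0.038 0.042 0.046] b [-0.033  0.048]
c11.npz 542
0 29 h [0.007 0.011 0.022] b [-0.054  0.052]
10 35 h [0.009 0.013 0.019] b [-0.051  0.051]
20 42 h [0.01  0.018 0.036] b [-0.05   0.053]
30 107 h [0.02  0.027 0.038] b [-0.05   0.049]
40 49 h [0.02  0.028 0.03 ] b [-0.051  0.051]
50 57 h [0.029 0.033 0.036] b [-0.044  0.052]
60 57 h [0.034 0.038 0.04 ] b [-0.051  0.051]
70 58 h [0.034 0.043 0.045] b [-0.05   0.052]
80 103 h [0.035 0.045 0.048] b [-0.046  0.051]
90 4 h [0.039 0.041 0.042] b [0.01 0.03]
drill [[0.509, -0.533, 0.062], [0.774, 0.003, 0.22], [0.829, 0.029, 0.226]]
wrist rim 14354 ((0.5381986498832703, -0.16672906279563904), (0.72737056016922, 0.3164042532444), 82.63469696044922)
```

>>> apply_moves(targets=[{"dp": [0.003,0.002,-0.03],"yaw": 0},{"dp": [0.003,0.002,-0.065],"yaw": 0},{"dp": [0.003,0.002,-0.1],"yaw": 0},{"dp": [0.003,0.002,-0.135],"yaw": 0},{"dp": [0.003,0.002,-0.17],"yaw": 0},{"dp": [0.003,0.002,-0.205],"yaw": 0},{"dp": [0.003,0.002,-0.23],"yaw": 0},{"dp": [0.003,0.002,-0.25],"yaw": 0},{"dp": [0.003,0.002,-0.262],"yaw": 0},{"dp": [0.003,0.002,-0.266],"yaw": 0},{"dp": [0.003,0.002,-0.266],"yaw": 0},{"dp": [0.003,0.002,-0.266],"yaw": 0}])

```text
time_s: 12.47
tcp_pos: [0.5676, -0.2319, 0.0313]
eef_rot: [-180.0, 0.1, 172.2]
contact_force: [-0.1, 0.2, -0.9]
gripper_width: 0.0224
gripper_force: 40.0
```

>>> apply_moves(targets=[{"dp": [0,0,-0.002],"yaw": 0},{"dp": [0,0,-0.005],"yaw": 0},{"dp": [0,0,-0.008],"yaw": 0},{"dp": [0,0,-0.008],"yaw": 0},{"dp": [0,0,-0.008],"yaw": 0}])

```text
time_s: 12.88
tcp_pos: [0.5668, -0.2325, 0.0224]
eef_rot: [180.0, -0.0, 172.1]
contact_force: [-0.7, 0.4, -1.3]
gripper_width: 0.022
gripper_force: 40.0
```

>>> apply_moves(targets=[{"dp": [0,0,-0.002],"yaw": 0},{"dp": [0,0,-0.004],"yaw": 0},{"dp": [0,0,-0.006],"yaw": 0},{"dp": [0,0,-0.006],"yaw": 0}])

```text
time_s: 13.22
tcp_pos: [0.5666, -0.2325, 0.0158]
eef_rot: [180.0, -0.0, 172.1]
contact_force: [1.3, 0.1, -0.4]
gripper_width: 0.0226
gripper_force: 40.0
```

>>> apply_moves(targets=[{"dp": [0,0,-0.001],"yaw": 0},{"dp": [0,0,-0.002],"yaw": 0},{"dp": [0,0,-0.003],"yaw": 0},{"dp": [0,0,-0.003],"yaw": 0}])

```text
time_s: 13.55
tcp_pos: [0.5668, -0.2325, 0.0131]
eef_rot: [180.0, -0.0, 172.1]
contact_force: [0.3, 0.1, -1.0]
gripper_width: 0.0224
gripper_force: 40.0
```

>>> apply_moves(targets=[{"dp": [0,0,-0.001],"yaw": 0},{"dp": [0,0,-0.002],"yaw": 0},{"dp": [0,0,-0.003],"yaw": 0},{"dp": [0,0,-0.003],"yaw": 0}])

```text
time_s: 13.88
tcp_pos: [0.5668, -0.2325, 0.0101]
eef_rot: [180.0, -0.0, 172.1]
contact_force: [-0.0, 0.5, -0.9]
gripper_width: 0.0223
gripper_force: 40.0
```

```bash
cat > fit2.py <<'E'
from h import *
from fit import fit
from plant import cams,get_state
c=cams.capture('scene');np.savez('cx.npz',**c)
T=np.array(get_state()['tcp_pos']);print(T.round(4));T[2]=0;W=world(c);ya=np.radians(-8)
D=W-T;a=D[...,0]*np.cos(ya)+D[...,1]*np.sin(ya);b=-D[...,0]*np.sin(ya)+D[...,1]*np.cos(ya)
k=(abs(b)<.045)&(abs(b)>.025)
for A in range(-30,120,10):
    m=k&(abs(a*1000-A)<5)
    if m.sum()>2:print(A,m.sum(),np.percentile(W[m][:,2],[10,50,90]).round(4),c['image'][m].mean(0).round())
E
python3 fit2.py
```

```text
[ 0.5669 -0.2325  0.0102]
-30 40 [0.0048 0.2697 0.4676] [110. 107. 102.]
-20 114 [0.1116 0.2489 0.4688] [73. 69. 61.]
-10 83 [0.1076 0.2829 0.4696] [51. 50. 49.]
0 106 [0.026  0.2383 0.4696] [50. 48. 47.]
10 153 [0.0268 0.2619 0.4693] [50. 49. 47.]
20 300 [0.116  0.2555 0.4658] [51. 49. 45.]
30 356 [0.1169 0.3087 0.4603] [52. 48. 44.]
40 331 [0.0419 0.3596 0.4429] [57. 53. 48.]
50 42 [0.0048 0.0413 0.0477] [79. 79. 76.]
60 39 [0.0027 0.0085 0.0505] [86. 87. 84.]
70 43 [0.0039 0.0082 0.0559] [92. 92. 89.]
80 56 [0.0045 0.01   0.0581] [95. 96. 92.]
90 32 [0.0031 0.0062 0.0087] [167. 164. 156.]
100 25 [0.0025 0.0052 0.0096] [190. 187. 178.]
110 4 [0.0082 0.0147 0.0219] [198. 194. 185.]
```

>>> apply_moves(targets=[{"dp": [0,0,-0.001],"yaw": 0},{"dp": [0,0,-0.002],"yaw": 0},{"dp": [0,0,-0.003],"yaw": 0},{"dp": [0,0,-0.004],"yaw": 0},{"dp": [0,0,-0.004],"yaw": 0}])

```text
time_s: 14.35
tcp_pos: [0.5668, -0.2325, 0.0061]
eef_rot: [180.0, -0.0, 172.1]
contact_force: [-0.1, -0.6, -1.5]
gripper_width: 0.0221
gripper_force: 40.0
```

>>> apply_moves(targets=[{"dp": [0,0,-0.001],"yaw": 0},{"dp": [0,0,-0.002],"yaw": 0},{"dp": [0,0,-0.002],"yaw": 0}])

```text
time_s: 14.6
tcp_pos: [0.567, -0.2326, 0.0044]
eef_rot: [-180.0, 0.0, 172.1]
contact_force: [-0.3, -0.3, 0.5]
gripper_width: 0.022
gripper_force: 40.0
```

>>> apply_moves(targets=[{"dp": [0,0,-0.001],"yaw": 0},{"dp": [0,0,-0.002],"yaw": 0},{"dp": [0,0,-0.002],"yaw": 0}])

```text
time_s: 14.85
tcp_pos: [0.5675, -0.2327, 0.004]
eef_rot: [-180.0, 0.1, 172.2]
contact_force: [-3.0, 1.6, 13.9]
gripper_width: 0.0223
gripper_force: 40.0
```

>>> apply_moves(targets=[{"dp": [0,0,-0.001],"yaw": 0},{"dp": [0,0,-0.002],"yaw": 0},{"dp": [0,0,-0.002],"yaw": 0}])

```text
time_s: 15.1
tcp_pos: [0.568, -0.2328, 0.0037]
eef_rot: [-180.0, 0.1, 172.2]
contact_force: [-8.2, 3.9, 26.0]
gripper_width: 0.0225
gripper_force: 40.0
```

Contact made. I ease off and lower the squeeze gradually so the cover pivots down in the pads.

>>> apply_moves(targets=[{"dp": [0,0,0.003],"yaw": 0},{"dp": [0,0,0.003],"yaw": 0},{"dp": [0.002,0,0.003],"yaw": 0},{"dp": [0.004,-0.0005,0.003],"yaw": 0},{"dp": [0.004,-0.0005,0.003],"yaw": 0}], squeeze=10)

```text
time_s: 15.52
tcp_pos: [0.5717, -0.2331, 0.0033]
eef_rot: [-180.0, 0.0, 172.2]
contact_force: [0.1, 1.3, 4.5]
gripper_width: 0.0232
gripper_force: 10.0
```

```bash
python3 fit2.py | tail -6
```

```text
60 23 [0.021  0.0247 0.0281] [74. 77. 76.]
70 34 [0.0037 0.027  0.0304] [80. 83. 81.]
80 53 [0.0031 0.0244 0.0301] [87. 88. 86.]
90 40 [0.0013 0.0065 0.021 ] [156. 154. 147.]
100 11 [0.001  0.0062 0.0088] [193. 189. 180.]
110 14 [0.0213 0.0237 0.0278] [203. 199. 190.]
```

>>> apply_moves(targets=[{"dp": [0.001,0,0],"yaw": 0},{"dp": [0.002,0,0],"yaw": 0},{"dp": [0.002,0,0],"yaw": 0},{"dp": [0.002,0,0],"yaw": 0}], squeeze=4)

```text
time_s: 15.9
tcp_pos: [0.5731, -0.2331, 0.0032]
eef_rot: [-180.0, 0.0, 172.1]
contact_force: [0.5, 0.2, -0.1]
gripper_width: 0.024
gripper_force: 4.0
```

```bash
python3 fit2.py | tail -6
```

```text
60 26 [0.0164 0.0196 0.0227] [72. 75. 75.]
70 24 [0.0172 0.0199 0.0238] [71. 74. 74.]
80 46 [0.0032 0.018  0.0226] [84. 86. 84.]
90 36 [0.0039 0.0068 0.0158] [156. 154. 147.]
100 9 [0.0045 0.0068 0.0085] [194. 190. 181.]
110 21 [0.0192 0.0238 0.0262] [200. 196. 187.]
```

>>> apply_moves(targets=[{"dp": [0,0,0],"yaw": 0},{"dp": [0,0,0],"yaw": 0},{"dp": [0,0,0],"yaw": 0},{"dp": [0,0,0],"yaw": 0}], grip=0.1, squeeze=15)

```text
time_s: 16.28
tcp_pos: [0.5727, -0.2329, 0.0032]
eef_rot: [180.0, -0.0, 172.1]
contact_force: [-0.1, 0.1, 1.0]
gripper_width: 0.0388
gripper_force: 0.0
```

>>> apply_moves(targets=[{"dp": [0,0,0.02],"yaw": 0},{"dp": [0,0,0.05],"yaw": 0},{"dp": [0,0,0.09],"yaw": 0},{"dp": [0,0,0.13],"yaw": 0},{"dp": [0,0,0.17],"yaw": 0},{"dp": [0,0,0.21],"yaw": 0},{"dp": [0,0,0.25],"yaw": 0},{"dp": [0,0,0.27],"yaw": 0}])

```text
time_s: 16.95
tcp_pos: [0.5741, -0.2337, 0.2794]
eef_rot: [-179.9, 0.4, 172.2]
contact_force: [1.1, -0.6, -0.2]
gripper_width: 0.0393
gripper_force: 0.0
```

```bash
cat > cov3.py <<'E'
from h import *
import sys
d=wrist(sys.argv[1]);W=world(d);I=d['image'].astype(int);pc=np.array([.535,-.228]);ya=np.radians(-8.2)
D=W[...,:2]-pc;a=D[...,0]*np.cos(ya)+D[...,1]*np.sin(ya);b=-D[...,0]*np.sin(ya)+D[...,1]*np.cos(ya)
k=(abs(a)<.14)&(abs(b)<.11)&(W[...,2]<.06)&(I.max(2)<150)&(W[...,2]>.011)
n,l,st,ce=cv2.connectedComponentsWithStats(k.astype(np.uint8));
for i in 1+np.argsort(-st[1:,4])[:2]:
    m=l==i;P=np.stack([a[m],b[m]],1).astype(np.float32);print(st[i],cv2.minAreaRect(P),'z',np.percentile(W[m][:,2],[5,50,95]).round(4))
    q=W[m];q=q[(q[:,2]<.022)]
    if len(q)>20:
        c=np.linalg.lstsq(np.c_[q[:,:2],np.ones(len(q))],q[:,2],rcond=None)[0];print('slope',c[:2].round(3))
E
python3 cov3.py w12
```

```text
tcp [ 0.5741 -0.2337  0.2794] [-179.94    0.38  172.16] w 0.03933884550146322 cam [ 0.504 -0.225  0.453] t 16.95
[ 277  199   83   69 5123] ((0.07775206863880157, 0.00024077296257019043), (0.0920456275343895, 0.1060982197523117), 0.7184641361236572) z [0.0136 0.0151 0.0173]
slope [ 0.002 -0.002]
[309 204  19   6 111] ((0.03885963559150696, -0.00045152660459280014), (0.0056728944182395935, 0.022742900997400284), 0.10686435550451279) z [0.0217 0.0303 0.0319]
```

View pics/w12.png

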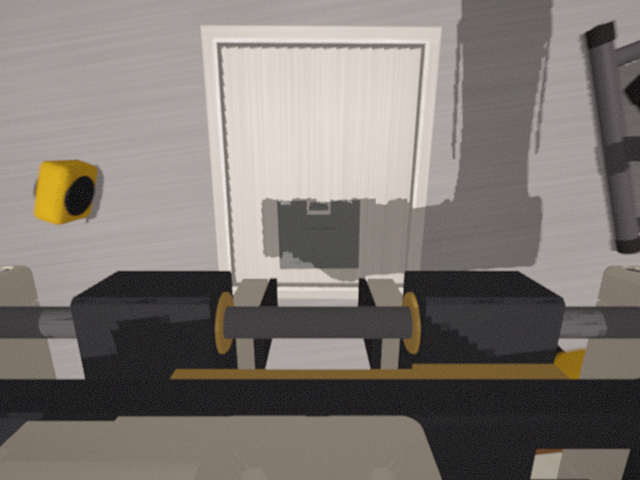

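The cover lies flat and level in the far half of the pan, centred at (320,232). Back to the bay for the pack.

>>> apply_moves(targets=[{"dp": [-0.124,0.474,0.02],"yaw": 20.5},{"dp": [-0.124,0.474,0.02],"yaw": 20.5},{"dp": [-0.124,0.474,0.02],"yaw": 20.5},{"dp": [-0.124,0.474,0.02],"yaw": 20.5},{"dp": [-0.124,0.474,0.02],"yaw": 20.5},{"dp": [-0.124,0.474,0.02],"yaw": 20.5},{"dp": [-0.124,0.474,0.02],"yaw": 20.5},{"dp": [-0.124,0.474,0.02],"yaw": 20.5},{"dp": [-0.124,0.474,0.02],"yaw": 20.5},{"dp": [-0.124,0.474,0.02],"yaw": 20.5},{"dp": [-0.124,0.474,0.02],"yaw": 20.5},{"dp": [-0.124,0.474,0.02],"yaw": 20.5},{"dp": [-0.124,0.474,0.02],"yaw": 20.5},{"dp": [-0.124,0.474,0.02],"yaw": 20.5},{"dp": [-0.124,0.474,0.02],"yaw": 20.5},{"dp": [-0.124,0.474,0.02],"yaw": 20.5}])

```text
time_s: 18.33
tcp_pos: [0.449, 0.2401, 0.2932]
eef_rot: [-180.0, -0.0, -167.4]
contact_force: [-0.3, -0.4, 0.3]
gripper_width: 0.0394
gripper_force: 0.0
```

```bash
cat > pk.py <<'E'
from h import *
import sys
d=wrist(sys.argv[1]);H=np.load('head2.npz');B=np.stack([H['x'],H['y'],H['z']],1)
L=(world(d)-H['o'])@B*1000
k=(abs(L[...,0])<45)&(abs(L[...,1])<52)
for lo,hi in((-52,-42),(-30,-22),(-16,-6),(-3,3)):
    m=k&(L[...,2]>lo)&(L[...,2]<hi);q=L[m]
    if len(q)>5:print((lo,hi),len(q),np.percentile(q,[2,50,98],axis=0).round(1).tolist())
E
python3 pk.py w13
```

```text
tcp [0.449  0.2401 0.2932] [-1.7999e+02 -2.0000e-02 -1.6740e+02] w 0.039436809937158195 cam [0.381 0.224 0.468] t 18.3333
(-52, -42) 351 [[-40.4, -46.8, -49.4], [-14.8, -43.3, -47.8], [13.9, 49.3, -43.3]]
(-30, -22) 3413 [[-40.4, -37.1, -28.4], [-16.0, 2.1, -25.9], [16.7, 44.0, -24.1]]
(-16, -6) 812 [[-41.6, -46.7, -15.7], [-8.2, 4.1, -11.1], [1.4, 49.3, -8.0]]
(-3, 3) 739 [[-44.6, -51.6, -2.5], [-41.0, -8.6, -0.1], [-10.6, 51.4, 1.7]]
```

Run:
```python
from h import *
d=dict(np.load('w13.npz'));H=np.load('head2.npz');B=np.stack([H['x'],H['y'],H['z']],1)
L=(world(d)-H['o'])@B*1000
m=(abs(L[...,0]+5)<14)&(abs(L[...,1])<36)&(abs(L[...,2]+11)<2.5);q=L[m]
print(len(q),np.percentile(q,[1,50,99],axis=0).round(1).tolist(),cv2.minAreaRect(q[:,:2].astype(np.float32)))
m=(abs(L[...,0]+20)<8)&(abs(L[...,1])<47)&(L[...,2]>-30)&(L[...,2]<-22);q=L[m];print('body y',np.percentile(q[:,1],[0,1,99,100]))
m=(abs(L[...,0]+25)<5)&(L[...,2]<-40);q=L[m];print('floor y',np.histogram(q[:,1],bins=range(-52,56,8)))
c=np.array([-4,0,-11]);
```

```text
486 [[-10.4, -17.1, -13.0], [-3.9, 4.0, -11.1], [1.5, 25.1, -9.3]] ((-4.463210582733154, 4.061128616333008), (11.964800834655762, 42.357330322265625), 0.08009117096662521)
body y [-46.88088166 -46.69082685  45.17410609  45.87399792]
floor y (array([24, 28,  0,  0,  0,  0,  0,  0,  0,  0,  0,  0, 11]), array([-52, -44, -36, -28, -20, -12,  -4,   4,  12,  20,  28,  36,  44,
        52]))
```

>>> apply_moves(targets=[{"dp": [0.03,0.01,-0.02],"yaw": 0},{"dp": [0.0617,0.0189,-0.05],"yaw": 0},{"dp": [0.0617,0.0189,-0.085],"yaw": 0},{"dp": [0.0617,0.0189,-0.12],"yaw": 0},{"dp": [0.0617,0.0189,-0.14],"yaw": 0},{"dp": [0.0617,0.0189,-0.14],"yaw": 0},{"dp": [0.0617,0.0189,-0.14],"yaw": 0}], grip=-0.18)

```text
time_s: 18.97
tcp_pos: [0.5109, 0.2585, 0.1531]
eef_rot: [-179.9, -0.1, -167.4]
contact_force: [0.2, 0.0, 0.4]
gripper_width: 0.0516
gripper_force: 0.0
```

>>> apply_moves(targets=[{"dp": [0,0,-0.01],"yaw": 0},{"dp": [0,0,-0.02],"yaw": 0},{"dp": [0,0,-0.03],"yaw": 0},{"dp": [0,0,-0.038],"yaw": 0},{"dp": [0,0,-0.042],"yaw": 0},{"dp": [0,0,-0.042],"yaw": 0}])

```text
time_s: 19.47
tcp_pos: [0.5101, 0.2595, 0.1103]
eef_rot: [-180.0, -0.1, -167.4]
contact_force: [0.4, 0.4, -0.6]
gripper_width: 0.0516
gripper_force: 0.0
```

Free so far; lower in small steps until contact.

>>> apply_moves(targets=[{"dp": [0,0,-0.0015],"yaw": 0},{"dp": [0,0,-0.003],"yaw": 0},{"dp": [0,0,-0.005],"yaw": 0},{"dp": [0,0,-0.005],"yaw": 0}])

```text
time_s: 19.8
tcp_pos: [0.5106, 0.2599, 0.1062]
eef_rot: [180.0, -0.0, -167.4]
contact_force: [-0.2, 0.5, -0.1]
gripper_width: 0.0516
gripper_force: 0.0
```

>>> apply_moves(targets=[{"dp": [0,0,-0.001],"yaw": 0},{"dp": [0,0,-0.002],"yaw": 0},{"dp": [0,0,-0.002],"yaw": 0}])

```text
time_s: 20.05
tcp_pos: [0.5106, 0.2599, 0.1043]
eef_rot: [180.0, -0.0, -167.4]
contact_force: [0.1, 0.1, 0.2]
gripper_width: 0.0518
gripper_force: 0.0
```

>>> apply_moves(targets=[{"dp": [0,0,-0.001],"yaw": 0},{"dp": [0,0,-0.002],"yaw": 0},{"dp": [0,0,-0.002],"yaw": 0}])

```text
time_s: 20.3
tcp_pos: [0.5106, 0.2598, 0.1021]
eef_rot: [-180.0, -0.0, -167.4]
contact_force: [-0.2, -1.8, 0.2]
gripper_width: 0.0516
gripper_force: 0.0
```

>>> apply_moves(targets=[{"dp": [0,0,0],"yaw": 0},{"dp": [0,0,0],"yaw": 0},{"dp": [0,0,0],"yaw": 0},{"dp": [0,0,0],"yaw": 0},{"dp": [0,0,0],"yaw": 0}], grip=1, squeeze=35)

```text
time_s: 20.72
tcp_pos: [0.5107, 0.26, 0.1024]
eef_rot: [180.0, 0.0, -167.4]
contact_force: [-0.7, 1.4, 0.3]
gripper_width: 0.0434
gripper_force: 35.0
```

>>> apply_moves(targets=[{"dp": [0.0017,0.0004,0.001],"yaw": 0},{"dp": [0.0007,0.0002,0.003],"yaw": 0},{"dp": [-0.002,-0.0004,0.0075],"yaw": 0},{"dp": [-0.0045,-0.001,0.012],"yaw": 0},{"dp": [-0.0045,-0.001,0.012],"yaw": 0}])

```text
time_s: 21.13
tcp_pos: [0.5061, 0.259, 0.1156]
eef_rot: [180.0, 0.1, -167.4]
contact_force: [-0.1, 1.0, -2.6]
gripper_width: 0.0433
gripper_force: 35.0
```

>>> apply_moves(targets=[{"dp": [-0.0035,-0.0008,0.006],"yaw": 0},{"dp": [-0.0085,-0.0019,0.015],"yaw": 0},{"dp": [-0.014,-0.003,0.025],"yaw": 0},{"dp": [-0.02,-0.0044,0.035],"yaw": 0},{"dp": [-0.026,-0.0057,0.046],"yaw": 0},{"dp": [-0.034,-0.0076,0.06],"yaw": 0},{"dp": [-0.042,-0.0093,0.075],"yaw": 0},{"dp": [-0.05,-0.011,0.1],"yaw": 0},{"dp": [-0.055,-0.012,0.13],"yaw": 0},{"dp": [-0.055,-0.012,0.16],"yaw": 0},{"dp": [-0.055,-0.012,0.19],"yaw": 0},{"dp": [-0.055,-0.012,0.2],"yaw": 0},{"dp": [-0.055,-0.012,0.2],"yaw": 0}])

```text
time_s: 22.22
tcp_pos: [0.4518, 0.2476, 0.3184]
eef_rot: [179.8, 0.3, -167.3]
contact_force: [0.6, 0.6, -2.1]
gripper_width: 0.043
gripper_force: 35.0
```

```bash
cat > pf.py <<'E'
import sys
from h import *
from plant import cams,get_state
st=get_state();T=np.array(st['tcp_pos']);ya=np.radians(float(sys.argv[1]));print(T.round(4),np.round(st['eef_rot'],1))
for n in('side','scene'):
    d=cams.capture(n);W=world(d);D=W-T
    a=D[...,0]*np.cos(ya)+D[...,1]*np.sin(ya);b=-D[...,0]*np.sin(ya)+D[...,1]*np.cos(ya);h=D[...,2]
    k=(abs(a)<.06)&(abs(b)<.055)&(h<.012)&(h>-.06);print(n,k.sum())
    for A in range(-60,61,10):
        m=k&(abs(a*1000-A)<5)
        if m.sum()>2:print(A,m.sum(),'h',np.percentile(h[m],[2,50,98]).round(3),'b',np.percentile(b[m],[2,98]).round(3))
E
python3 pf.py 12.6
```

```text
[0.4518 0.2476 0.3184] [ 179.8    0.3 -167.3]
side 162
-20 25 h [-0.016 -0.006  0.001] b [-0.016  0.042]
-10 36 h [-0.021 -0.002  0.005] b [0.017 0.046]
0 37 h [-0.017  0.     0.01 ] b [0.027 0.048]
10 26 h [-0.01   0.006  0.012] b [0.012 0.048]
20 20 h [-0.008  0.002  0.011] b [0.034 0.047]
30 9 h [0.003 0.007 0.01 ] b [0.039 0.046]
40 6 h [0.005 0.007 0.012] b [0.034 0.044]
50 3 h [0.009 0.01  0.011] b [0.003 0.037]
scene 44
-10 3 h [0.    0.002 0.005] b [-0.039  0.036]
0 13 h [0.005 0.008 0.011] b [-0.039  0.041]
10 6 h [0.009 0.011 0.012] b [-0.041  0.027]
40 4 h [0.008 0.011 0.012] b [-0.029  0.02 ]
50 18 h [0.008 0.011 0.012] b [-0.033  0.035]
```

>>> apply_moves(targets=[{"dp": [0,-0.015,0],"yaw": -1},{"dp": [0,-0.045,0],"yaw": -3},{"dp": [0,-0.08,0],"yaw": -5},{"dp": [0,-0.115,0],"yaw": -7},{"dp": [0,-0.15,0],"yaw": -9},{"dp": [0,-0.185,0],"yaw": -11},{"dp": [0,-0.22,0],"yaw": -13},{"dp": [0,-0.255,0],"yaw": -15},{"dp": [0,-0.29,0],"yaw": -17},{"dp": [0,-0.325,0],"yaw": -19},{"dp": [0,-0.36,0],"yaw": -20.5},{"dp": [0,-0.395,0],"yaw": -20.5},{"dp": [0.002,-0.43,0],"yaw": -20.5},{"dp": [0.003,-0.455,0],"yaw": -20.5},{"dp": [0.003,-0.464,0],"yaw": -20.5},{"dp": [0.003,-0.464,0],"yaw": -20.5}])

```text
time_s: 23.65
tcp_pos: [0.4527, -0.219, 0.3121]
eef_rot: [-180.0, -0.3, 171.9]
contact_force: [-0.0, 0.1, -2.4]
gripper_width: 0.0433
gripper_force: 35.0
```

```bash
python3 pf.py -8.0
```

```text
[ 0.4527 -0.219   0.3121] [-180.    -0.3  171.9]
side 166
-20 38 h [-0.013 -0.006  0.004] b [-0.041  0.049]
-10 51 h [-0.019 -0.001  0.006] b [-0.041  0.047]
0 37 h [-0.015  0.003  0.011] b [-0.034  0.05 ]
10 16 h [-0.012  0.001  0.012] b [0.024 0.045]
20 13 h [-0.008  0.003  0.01 ] b [0.034 0.047]
30 7 h [-0.001  0.008  0.011] b [0.033 0.045]
40 4 h [0.002 0.005 0.008] b [0.034 0.039]
scene 73
-20 8 h [-0.008 -0.001  0.002] b [0.027 0.043]
-10 15 h [-0.019 -0.001  0.006] b [0.027 0.046]
0 21 h [-0.013 -0.001  0.011] b [0.021 0.046]
10 11 h [-0.005  0.005  0.01 ] b [0.04  0.044]
20 10 h [-0.004  0.001  0.01 ] b [0.04  0.045]
30 4 h [0.006 0.009 0.012] b [0.04  0.044]
```

>>> apply_moves(targets=[{"dp": [0.002,0.002,-0.03],"yaw": 0},{"dp": [0.002,0.002,-0.065],"yaw": 0},{"dp": [0.002,0.002,-0.1],"yaw": 0},{"dp": [0.002,0.002,-0.135],"yaw": 0},{"dp": [0.002,0.002,-0.17],"yaw": 0},{"dp": [0.002,0.002,-0.205],"yaw": 0},{"dp": [0.002,0.002,-0.23],"yaw": 0},{"dp": [0.002,0.002,-0.25],"yaw": 0},{"dp": [0.002,0.002,-0.262],"yaw": 0},{"dp": [0.002,0.002,-0.27],"yaw": 0},{"dp": [0.002,0.002,-0.27],"yaw": 0}])

```text
time_s: 24.67
tcp_pos: [0.455, -0.214, 0.0428]
eef_rot: [180.0, -0.2, 172.2]
contact_force: [-0.4, -0.1, -2.7]
gripper_width: 0.0432
gripper_force: 35.0
```

>>> apply_moves(targets=[{"dp": [0,0,-0.003],"yaw": 0},{"dp": [0,0,-0.006],"yaw": 0},{"dp": [0,0,-0.009],"yaw": 0},{"dp": [0,0,-0.012],"yaw": 0},{"dp": [0,0,-0.012],"yaw": 0}])

```text
time_s: 25.08
tcp_pos: [0.456, -0.2151, 0.0322]
eef_rot: [180.0, 0.0, 172.1]
contact_force: [-0.2, -1.0, -1.9]
gripper_width: 0.0438
gripper_force: 35.0
```

>>> apply_moves(targets=[{"dp": [0,0,-0.0015],"yaw": 0},{"dp": [0,0,-0.003],"yaw": 0},{"dp": [0,0,-0.003],"yaw": 0}])

```text
time_s: 25.33
tcp_pos: [0.456, -0.2151, 0.0292]
eef_rot: [180.0, -0.0, 172.1]
contact_force: [-0.1, -0.3, -1.9]
gripper_width: 0.0433
gripper_force: 35.0
```

>>> apply_moves(targets=[{"dp": [0,0,-0.0015],"yaw": 0},{"dp": [0,0,-0.003],"yaw": 0},{"dp": [0,0,-0.003],"yaw": 0}])

```text
time_s: 25.58
tcp_pos: [0.4576, -0.2154, 0.0271]
eef_rot: [-180.0, 0.1, 172.2]
contact_force: [0.1, 0.6, 4.7]
gripper_width: 0.0434
gripper_force: 35.0
```

>>> apply_moves(targets=[{"dp": [0,0,-0.0015],"yaw": 0},{"dp": [0,0,-0.003],"yaw": 0},{"dp": [0,0,-0.003],"yaw": 0}])

```text
time_s: 25.83
tcp_pos: [0.4604, -0.2158, 0.0256]
eef_rot: [-180.0, 0.4, 172.2]
contact_force: [2.5, -0.4, 12.3]
gripper_width: 0.0432
gripper_force: 35.0
```

Corner touches. I lower the squeeze and follow the arc down so the pack levels in the pads.

>>> apply_moves(targets=[{"dp": [0.002,0,0],"yaw": 0},{"dp": [0.004,-0.0005,-0.001],"yaw": 0},{"dp": [0.007,-0.001,-0.0025],"yaw": 0},{"dp": [0.01,-0.0015,-0.004],"yaw": 0},{"dp": [0.01,-0.0015,-0.004],"yaw": 0}], squeeze=12)

```text
time_s: 26.25
tcp_pos: [0.4687, -0.2169, 0.02]
eef_rot: [-180.0, 0.2, 172.2]
contact_force: [5.1, -1.3, 6.5]
gripper_width: 0.0437
gripper_force: 12.0
```

>>> apply_moves(targets=[{"dp": [0.003,-0.0005,-0.0015],"yaw": 0},{"dp": [0.006,-0.001,-0.003],"yaw": 0},{"dp": [0.008,-0.001,-0.0045],"yaw": 0},{"dp": [0.009,-0.0013,-0.0055],"yaw": 0},{"dp": [0.009,-0.0013,-0.0055],"yaw": 0}], squeeze=8)

```text
time_s: 26.67
tcp_pos: [0.4743, -0.2177, 0.0132]
eef_rot: [180.0, -0.1, 172.1]
contact_force: [-0.2, 1.6, 0.1]
gripper_width: 0.0437
gripper_force: 8.0
```

```bash
sed -i 's/h>-.06/(h>-.06)\&(W[...,2]>.007)/' pf.py; python3 pf.py -8.0
```

```text
[ 0.4743 -0.2177  0.0132] [ 1.800e+02 -1.000e-01  1.721e+02]
side 176
-60 5 h [-0.005 -0.002 -0.002] b [-0.026  0.032]
-50 5 h [-0.005 -0.003  0.   ] b [-0.003  0.047]
-40 3 h [-0.006 -0.006 -0.002] b [-0.018  0.015]
-30 36 h [-0.005  0.005  0.012] b [-0.041  0.05 ]
-20 29 h [-0.005  0.007  0.012] b [-0.032  0.045]
-10 21 h [-0.004  0.006  0.012] b [-0.005  0.043]
0 12 h [-0.003  0.005  0.01 ] b [0.025 0.048]
10 13 h [-0.005  0.004  0.01 ] b [0.022 0.047]
20 21 h [-0.003  0.006  0.012] b [-0.008  0.047]
30 19 h [-0.004  0.006  0.011] b [-0.012  0.047]
40 9 h [-0.005  0.002  0.009] b [-0.019  0.044]
scene 210
-50 6 h [-0.006 -0.005 -0.001] b [0.036 0.052]
-30 6 h [-0.004  0.005  0.01 ] b [-0.035  0.047]
-20 9 h [-0.005  0.003  0.011] b [-0.016  0.053]
-10 11 h [-0.005 -0.003  0.01 ] b [0.04  0.052]
0 12 h [-0.004  0.005  0.012] b [-0.039  0.046]
10 19 h [-0.005  0.009  0.012] b [-0.032  0.049]
20 11 h [-0.001  0.01   0.012] b [-0.011  0.045]
30 25 h [-0.005  0.01   0.012] b [-0.041  0.048]
40 81 h [-0.006  0.003  0.012] b [-0.04   0.047]
50 18 h [-0.006 -0.005 -0.003] b [-0.044  0.052]
60 8 h [-0.006 -0.005 -0.003] b [-0.042  0.044]
```

Looks level. I reduce the squeeze once more, release, retreat and check.

>>> apply_moves(targets=[{"dp": [0,0,0],"yaw": 0},{"dp": [0,0,0],"yaw": 0},{"dp": [0,0,0],"yaw": 0}], squeeze=4)

```text
time_s: 27.02
tcp_pos: [0.4745, -0.2178, 0.0135]
eef_rot: [180.0, -0.1, 172.1]
contact_force: [0.4, 0.1, -2.0]
gripper_width: 0.0438
gripper_force: 4.0
```

>>> apply_moves(targets=[{"dp": [0,0,0],"yaw": 0},{"dp": [0,0,0],"yaw": 0},{"dp": [0,0,0],"yaw": 0},{"dp": [0,0,0],"yaw": 0}], grip=-0.35)

```text
time_s: 27.35
tcp_pos: [0.4753, -0.2179, 0.014]
eef_rot: [-180.0, 0.0, 172.1]
contact_force: [0.0, -0.1, -0.1]
gripper_width: 0.0586
gripper_force: 0.0
```

>>> apply_moves(targets=[{"dp": [0,0,0.02],"yaw": 0},{"dp": [0,0,0.05],"yaw": 0},{"dp": [0,0,0.09],"yaw": 0},{"dp": [0,0,0.13],"yaw": 0},{"dp": [0,0,0.17],"yaw": 0},{"dp": [0,0,0.21],"yaw": 0},{"dp": [0,0,0.25],"yaw": 0},{"dp": [0,0,0.26],"yaw": 0},{"dp": [0,0,0.26],"yaw": 0}])

```text
time_s: 28.1
tcp_pos: [0.477, -0.2184, 0.2784]
eef_rot: [-180.0, 0.4, 172.2]
contact_force: [0.1, -0.2, 0.1]
gripper_width: 0.0588
gripper_force: 0.0
```

```bash
sed -i 's/(q\[:,2\]<.022)/(q[:,2]<.03)/' cov3.py; python3 cov3.py w15
```

```text
tcp [ 0.477  -0.2184  0.2784] [-179.98    0.45  172.16] w 0.05876577454432658 cam [ 0.407 -0.209  0.452] t 28.1
[ 285  178   67   58 3560] ((-0.05742935836315155, 0.0006672888994216919), (0.08410290628671646, 0.07145564258098602), 89.91170501708984) z [0.0244 0.026  0.0407]
slope [0.003 0.   ]
[ 279  271   77   35 2417] ((0.056108079850673676, 5.82374632358551e-05), (0.05032168701291084, 0.10352928191423416), 0.28192049264907837) z [0.0135 0.015  0.0302]
slope [ 0.008 -0.002]
```

```bash
python3 -c "
from plant import r
print(r.close_job())"
```

```text
the job is handed in; nothing more can be done
None
```

Job handed in at about 28 s: the cover (outside up) and the battery pack (grip up) both measured flat, released and side by side in the pan, with the drill, tape and screwdriver never approached; no verdict came back.

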